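# Edge a sharpening plate out of its rack lane and clamp it in the stone holder

### The job

Set up the long sharpening plate for use. It lies low in its lane in the plywood rack, where its sides cannot be gripped: reach in under the shelf, edge it out over the front edge of the deck until it overhangs enough to be pinched by its two sides, and lift it away without letting it fall. Lay it, rough face up, square and centred on the bed of the holder between the fixed stop and the sliding jaw, then push the jaw up until the plate is held snugly between the two; leave the short plate and the tools lying about where they are.

Things in the scene. Friction and masses are not known exactly. Their poses are not given: they have to be found in the camera images.
- rack: Fixed plywood rack, 200 (x) x 280 (y) mm; origin on the worktop under its middle, x to its back, y across. Deck: top at z = 60 mm, 18 mm thick, from the front edge x = -100 mm to a back rail with its face at x = +88 mm. Strips 12 mm wide, 12 mm high (top z = 72 mm), centred at y = -84, 0, +84 mm, from x = -98 mm to the rail, part it into two lanes 72 mm wide with centre lines y = -42 and +42 mm.
- deck_edge (a point): Middle of the top of the deck's front edge: x = -100, y = 0, z = 60 mm in the rack's frame; axes as the rack's. In front of it is only the worktop, 60 mm lower, and nothing above.
- shelf_edge (a point): Middle of the lower front edge of the rack's shelf: x = -40, y = 0, z = 260 mm in the rack's frame; axes as the rack's. The shelf is 15 mm thick and runs from here to the rack's back; upright cheeks carry it, inner faces at y = +-128 mm, also from x = -40 mm back. Jar, bottle and carton fixed on it stand behind x = 0, up to z = 440 mm.
- plate_long: The long sharpening plate, loose: 120 (x) x 60 (y) x 10 mm, about 0.3 kg, grey dotted rough metal face on a black backing; origin at the centre of its underside, x along it, z up through the rough face. Starts flat in either lane, along it, front end 11 to 19 mm behind the deck's front edge, rear end 49 to 57 mm before the back rail. Friction on wood about 0.6; it tips off at 60 mm overhang.
- plate_short: The short sharpening plate, the same but 80 x 60 x 10 mm, loose in the other lane; it stays there. Origin at the centre of its underside, x along its length.
- holder: Fixed holder for sharpening plates: aluminium beam 36 mm wide, 200 mm long; origin on the worktop under its middle, x along it from the jaw's end to the fixed stop's. Rubber bed 30 mm wide, top at z = 36 mm. Fixed stop 50 mm wide, rubber face at x = +73 mm, top at z = 41 mm (a plate on the bed stands 5 mm proud). The jaw slides from the other end. Beside the beam the worktop is free.
- holder_bed (a point): Point on the top of the bed (x = +13, y = 0, z = +36 mm in the holder's frame) where the middle of the long plate's underside lies when it is clamped; axes as the holder's.
- jaw (a joint): Position of the sliding jaw in m along the holder's +x, 0 (fully open) to 0.036. Its rubber face (50 mm wide, z = 34 to 41 mm) is at x = -73 mm + this value in the holder's frame, so the long plate is clamped at 0.026. Starts between 0 and 0.008, moves stiffly (about 4 N) and stays where it is left.
- jaw_tab (a point): On the jaw's thumb tab: centre of its outer face, which looks along the holder's -x, 60 mm above the worktop. The tab is 40 mm wide (y), 8 mm thick (x), stands from z = 41 to 70 mm, its outer face 23 mm behind the jaw's rubber face; push it along the holder's +x. The beam's top (z = 34 mm) runs below it.
- scraper: Bystander: flat orange scraper, 55 x 110 x 10 mm, loose on the worktop; origin at the centre of its underside.
- screwdriver: Bystander: screwdriver with a green handle, 30 x 210 x 28 mm, loose on the worktop; origin at the centre of its underside.
- pencil_loose: Bystander: flat carpenter's pencil, 15 x 173 x 8 mm, loose on the worktop; origin at the centre of its underside.
Mind the look-alikes: they are no part of the job. There is more than one size of the holder; the one meant has the size given above.

How it is judged:
On the way, in this order (a step that is already met when the one before it is completed fails the run):
1. The long plate lies flat on the deck and overhangs its front edge by more than 22 mm (x of plate_long in the frame of rack below -0.062 m and z of plate_long in the frame of rack between 0.056 and 0.064 m and angle between plate_long's own z axis and vertical below 0.06 rad), for 0.2 s.
2. The long plate lies flat on the holder's bed between stop and jaw, let go (x of plate_long in the frame of holder between -0.015 and 0.018 m and y of plate_long in the frame of holder between -0.008 and 0.008 m and z of plate_long in the frame of holder between 0.033 and 0.039 m and angle between plate_long's own z axis and vertical below 0.06 rad and contact force between plate_long and the fingers below 0.3 N and linear speed of plate_long below 0.02 m/s), for 0.2 s.
At the end, for the whole second after the job is handed in: The long plate lies flat (within 0.06 rad), rough face up, on the holder's bed, square to it within 0.06 rad and centred across within 8 mm, against the fixed stop within 3 mm, at rest, and the jaw is closed on it within 2.5 mm (joint above 0.0235) (x of plate_long in the frame of holder between 0.01 and 0.017 m and y of plate_long in the frame of holder between -0.008 and 0.008 m and z of plate_long in the frame of holder between 0.033 and 0.039 m and angle between plate_long's own z axis and vertical below 0.06 rad and angle between the x axis of plate_long and the x axis of holder, either way round below 0.06 rad and value of joint jaw above 0.0235 m and linear speed of plate_long below 0.01 m/s); the robot touches nothing.
It fails at once if The long plate falls: its middle comes lower than 25 mm above the worktop (height (world z) of plate_long below 0.025 m).
It fails at once if The short plate is moved by more than 15 mm (distance of plate_short from where it was at the start of the episode above 0.015 m).
It fails at once if A tool lying about (scraper, screwdriver, pencil) is moved by more than 25 mm (distance of any of scraper, screwdriver, pencil_loose from where it was at the start of the episode above 0.025 m).
It also fails if it takes over 72 s, if anything falls off the work surface, if the arm or the gripper's body presses on something with over 40 N, if the wrist force passes 120 N, or if a joint passes its speed limit or range.

### The arm

A 6-joint arm with a two-finger parallel gripper is mounted at the origin on a cart in front of the work surface, level with it; the furniture and walls round the work are solid. World frame = base frame: x ahead of the robot, y to its left, z up, the work surface at z = 0. Lengths are in m, angles in rad, forces in N, time in s.
With the tool pointing down it reaches from about 0.25 to 0.725 m from the base axis. Payload 4 kg.
Tool frame: the origin (TCP) lies at the very end of the fingers, on their centre line; the grasp point (between the pads) lies 19 mm behind it; z points along the fingers, y is the direction in which the jaws open and shut (so a half turn about z gives the same grasp; the last joint's range is limited). The gripper opens to 85 mm and grips with 20 to 120 N. Pads are 22 mm wide; open, the fingers measure 114 mm over their backs; the gripper's body (76 mm by 85 mm) begins 54 mm behind the grasp point. The pads swing forward as they close: fully open they stand 13 mm farther back than shut.
Start: joints at [-1.312, 0.241, 0.005, 1.335, 0, 1.571], TCP at [0.128, -0.483, 0.231] pointing down, gripper open.
Joint ranges: [-2.72, 2.72], [-1.05, 1.87], [-1.09, 1.28], [-1.99, 2.15], [-1.42, 1.44], [-3.14, 3.14]. Speed limits (rad/s): [2.79, 2.79, 3.14, 3.14, 3.14, 3.14].

### API

Orientations are given as a unit quaternion [x, y, z, w].
In Python, from cell import get_state, camera, camera_info, finish_job gives the robot as it stands.
- The arm moves only by the tool carry_out, never from a script. Its argument "plan" is a list that holds one entry, the list of rows, each a list of 7 numbers: the shift along the tool's x, y, z in mm, then the turn, a rotation vector about the tool's x, y, z in rad, then the opening, from 0 (shut) to 1 (fully open). In form: [[[dx, dy, dz, wx, wy, wz, jaw], ...]]. A call has 1 to 12 rows; each row shifts and turns the commanded pose from where the row before left it, along the tool's axes as they then stand; what a row does not reach is not made up. A row lasts 1/12 s, in which the tool goes at most 41.7 mm and 7.16 degrees, less where a joint would pass 70% of its speed; a pose out of reach is approached as far as the arm can. A call with a gripper value outside its range is refused whole. The fingers move at their own pace and stop on an object; "grip_force" is the grip in N (left out, the last holds). Time passes only in rows, so rows that do not move let the fingers close. It gives the time, the measured TCP pose, the force and the opening at its end, in the units of the state.
- get_state(): the state, without advancing time (a new reading comes with each control period).
- camera(name): name is "scene" or "top" or "wrist"; returns (picture, depth): 384x512x3 uint8, red, green, blue; 384x512 float32, m along the optical axis (not along the pixel's ray), 0 where there is no reading.
- camera_info(name): a dict with "mtx" (3x3 intrinsics, pixels), "world_from_camera" (4x4, takes a point from camera to world coordinates). Camera axes: x right, y down, z forward; pixel columns grow to the right and rows downward; lengths in m; the calibration is good to about 2 mm. A picture is of the moment at which its call begins: read the wrist's pose just before it. camera_info takes no time and is no camera call; for the wrist camera it gives the pose at the moment of the call.
- finish_job(): hands the job in, once; it reports no verdict.
The state is a dict: "clock": time; "q": joint angles; "joint_vel": joint speeds; "joint_efforts": joint torques, N m; "position": TCP position; "eef_rot": TCP orientation; "force": force on the tool from outside, world axes, zero at the start; "torque": the same for the moment, N m; "width": finger opening in m.
Only numpy, scipy, OpenCV 4.12 (cv2) and the standard library are available. Lean on these libraries where they do the work, as an engineer would, in place of code of your own. Each camera call takes 0.05 s, during which the arm holds its last target.

## Working session

There is one attempt and no reset: what is moved stays moved. The work goes in short steps, Python scripts to look and compute and a tool call to move; the robot and the scene stay as the last step left them, time stands still between calls to the robot, and variables do not carry over. Pictures are saved under pics/ and viewed, and the job is handed in when it is done.

Besides the shell and the picture viewer there is one more tool, called after ">>>" as name(argument=value, ...), one argument or row to a line, values as JSON. carry_out: Moves the arm, as the interface text tells. Its arguments: {"type":"object","properties":{"plan":{"type":"array"},"grip_force":{"type":"number"}},"required":["plan"]}

```bash
ls; mkdir -p pics
python3 - <<'E'
from cell import *
import cv2,numpy as np
print(get_state())
for n in ["scene","top"]:
    p,d=camera(n); np.save(f"pics/{n}_d.npy",d); np.save(f"pics/{n}_p.npy",p)
    cv2.imwrite(f"pics/{n}0.png",cv2.resize(p[:,:,::-1],(800,600),interpolation=cv2.INTER_CUBIC))
    print(n,camera_info(n))
E
```

```text
pics
{'clock': 0.0, 'q': array([-1.31198712e+00,  2.41403789e-01,  3.73024178e-03,  1.33519475e+00,
       -4.51987467e-05,  1.57076847e+00]), 'joint_vel': array([-0.00054751, -0.00159648, -0.00101964, -0.0006087 ,  0.0006721 ,
       -0.00154327]), 'joint_efforts': array([ 9.21879609e-05, -3.72317934e+01,  2.52407098e+01,  1.69165526e-02,
        8.38309143e-05,  2.25135302e-06]), 'position': array([ 0.127791  , -0.48274484,  0.23041984]), 'eef_rot': array([ 9.91636569e-01,  1.29057512e-01, -1.56083466e-04, -1.02440845e-03]), 'force': array([ 0.10463933, -0.79301829,  0.82154507]), 'torque': array([-0.00316746,  0.01202015, -0.00120008]), 'width': 0.0854684204850538}
scene {'mtx': array([[482.29076287,   0.        , 262.42599093],
       [  0.        , 482.29076287, 192.27656765],
       [  0.        ,   0.        ,   1.        ]]), 'world_from_camera': array([[-0.63759439, -0.34846332,  0.68705655, -0.36246659],
       [-0.77022812,  0.2710995 , -0.5772813 ,  0.78434261],
       [ 0.01490067, -0.8972616 , -0.44124777,  0.75908261],
       [ 0.        ,  0.        ,  0.        ,  1.        ]])}
top {'mtx': array([[442.55621962,   0.        , 259.17508335],
       [  0.        , 442.55621962, 186.58069833],
       [  0.        ,   0.        ,   1.        ]]), 'world_from_camera': array([[ 3.92123969e-04, -9.96735849e-01,  8.07309904e-02,
         4.41948980e-01],
       [-9.99990789e-01, -7.35902483e-04, -4.22861193e-03,
         3.04011954e-02],
       [ 4.27421924e-03, -8.07285886e-02, -9.96726957e-01,
         1.40635079e+00],
       [ 0.00000000e+00,  0.00000000e+00,  0.00000000e+00,
         1.00000000e+00]])}
```

View pics/scene0.png

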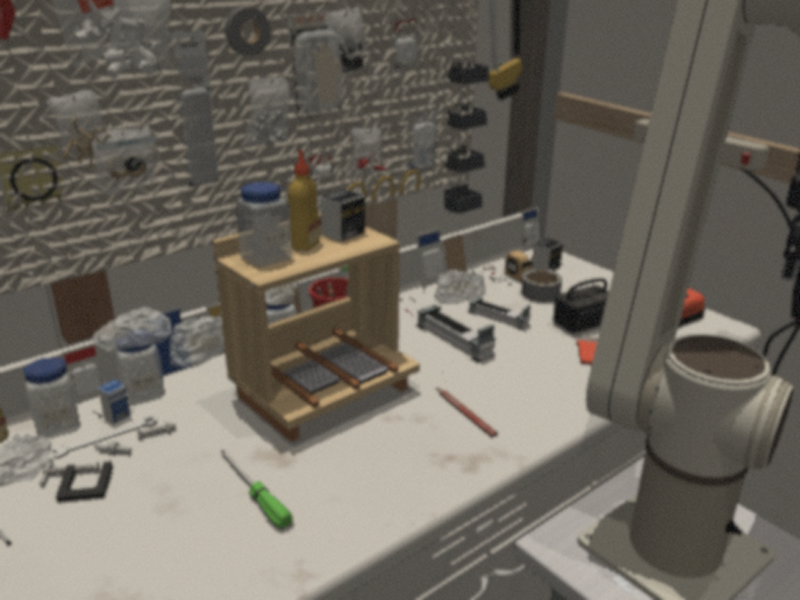

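View pics/top0.png

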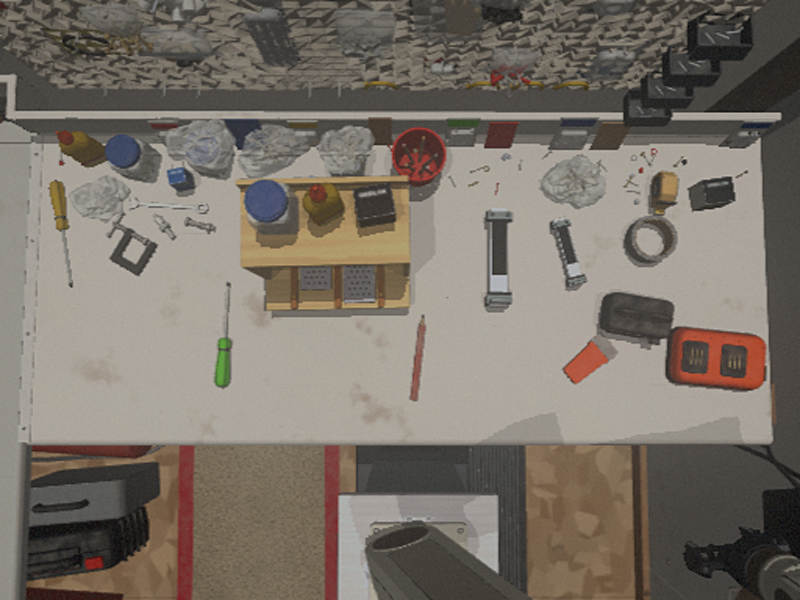

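The long-plate candidates are the right-lane plate at (360,283) and the left-lane plate at (315,277) in the top view. The holder candidates are the large one at (497,258) and the small one at (567,253). I'll take close crops to choose.

Run:
```python
import cv2,numpy as np
t=np.load("pics/top_p.npy")[:,:,::-1]; s=np.load("pics/scene_p.npy")[:,:,::-1]
a=cv2.resize(t[155:205,150:270],(800,333),interpolation=cv2.INTER_CUBIC)
b=cv2.resize(s[200:265,160:280],(480,260),interpolation=cv2.INTER_CUBIC)
c=cv2.resize(t[125:200,300:380],(277,260),interpolation=cv2.INTER_CUBIC)
o=np.zeros((600,800,3),np.uint8);o[:333]=a;o[335:595,:480]=b;o[335:595,500:777]=c
cv2.imwrite("pics/crop1.png",o)
cv2.imwrite("pics/crop2.png",cv2.resize(s[185:235,250:350],(800,400),interpolation=cv2.INTER_CUBIC))
```

```text
(no output)
```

View pics/crop1.png

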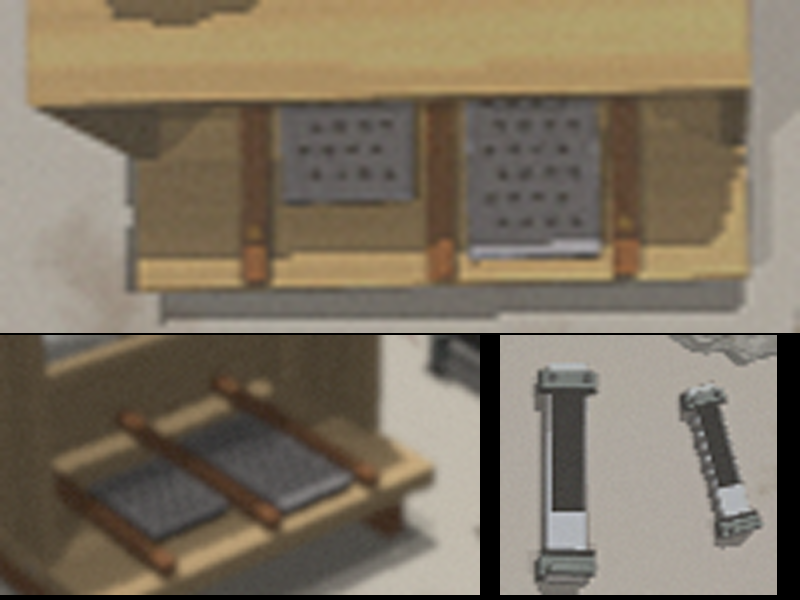

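View pics/crop2.png

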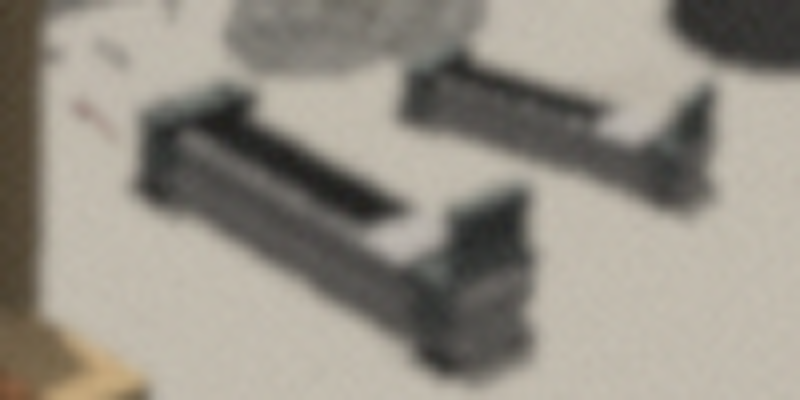

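The right-lane plate is the long one: it sits nearer the edge and looks longer in the scene view, while the left one ends farther back and is short. The large holder at top (497,258) is the right one, with its tab at the near end. Next I'll measure both.

```bash
cat > h.py <<'E'
import numpy as np,cv2
from cell import *
def cloud(d,info):
    K=info["mtx"];T=info["world_from_camera"]
    v,u=np.mgrid[:384,:512]
    P=np.stack([(u-K[0,2])/K[0,0]*d,(v-K[1,2])/K[1,1]*d,d],-1)
    W=P@T[:3,:3].T+T[:3,3]; W[d<=0]=np.nan
    return W
def px2z(u,v,z,info):
    K=info["mtx"];T=info["world_from_camera"]
    r=T[:3,:3]@np.array([(u-K[0,2])/K[0,0],(v-K[1,2])/K[1,1],1]);t=(z-T[2,3])/r[2]
    return T[:3,3]+r*t
E
python3 - <<'E'
from h import *
for n in ["top","scene"]:
    d=np.load(f"pics/{n}_d.npy");W=cloud(d,camera_info(n));np.save(f"pics/{n}_W.npy",W)
W=np.load("pics/top_W.npy")
z=W[...,2]
print("table z",np.nanmedian(z[210:280,20:140]))
def box(m,name):
    P=W[m]; 
    if len(P)<5: print(name,len(P));return
    r=cv2.minAreaRect((P[:,:2]*1000).astype(np.float32)); print(name,len(P),np.round(r[0],1),np.round(r[1],1),round(r[2],2),"z",np.round(np.percentile(P[:,2],[5,50,95])*1000,1))
reg=np.zeros(z.shape,bool)
h=reg.copy();h[125:205,300:345]=1
box(h&(z>.025)&(z<.1),"holder"); box(h&(z>.05)&(z<.1),"tab")
sm=reg.copy();sm[135:190,348:378]=1
box(sm&(z>.02)&(z<.1),"small")
rk=reg.copy();rk[165:205,160:270]=1
box(rk&(z>.05)&(z<.1),"deck visible")
rp=reg.copy();rp[172:192,220:240]=1
box(rp&(z>.066)&(z<.08),"platelong")
rs=reg.copy();rs[110:175,150:270]=1
box(rs&(z>.25)&(z<.29),"shelf")
for nm,s in dict(pencil=(200,260,260,275),scr=(210,250,355,400),drv=(175,250,130,152)).items():
    m=reg.copy();m[s[0]:s[1],s[2]:s[3]]=1; box(m&(z>.005)&(z<.04),nm)
E
```

```text
table z 0.0008488944461144676
holder 812 [ 623.3 -162.1] [ 49.1 199.5] 89.38 z [31.3 37.5 61.2]
tab 42 [ 534.  -161.5] [38.7  6.6] 89.68 z [63.6 70.  73.2]
small 385 [ 636.5 -304.3] [139.3  35.8] 14.01 z [21.8 27.  38.1]
deck visible 2492 [560.1 155.5] [ 84.7 278.1] 1.65 z [57.2 64.7 75.2]
platelong 389 [565.4 114.8] [58.6 58.1] 0.25 z [67.5 71.2 75.6]
shelf 3520 [643.4 158.4] [131.9 279.7] 1.4 z [272.2 276.1 280.5]
pencil 274 [ 4.218e+02 -3.000e-01] [ 44.2 181.9] 90.0 z [ 5.2  8.1 13.1]
scr 607 [ 420.1 -347.3] [138.5 122.6] 88.58 z [ 5.4  9.6 15.7]
drv 438 [475.4 399.4] [233.9  67.6] 0.86 z [ 5.4 17.1 30.1]
```

>>> carry_out(
  plan=[
    [[0, 0, 0, 0, 0, 0.0863, 1], [0, 0, 0, 0, 0, 0.0863, 1], [0, 0, 0, 0, 0, 0.0863, 1], [16.8, -33.2, -1.7, 0, 0, 0, 1], [16.8, -33.2, -1.7, 0, 0, 0, 1], [16.8, -33.2, -1.7, 0, 0, 0, 1], [16.8, -33.2, -1.7, 0, 0, 0, 1], [16.8, -33.2, -1.7, 0, 0, 0, 1], [16.8, -33.2, -1.7, 0, 0, 0, 1], [16.8, -33.2, -1.7, 0, 0, 0, 1], [16.8, -33.2, -1.7, 0, 0, 0, 1], [16.8, -33.2, -1.7, 0, 0, 0, 1]],
  ],
)

```text
clock: 1.1
position: [0.2792, -0.1828, 0.2465]
eef_rot: [1.0, -0.0, -0.0, -0.0]
force: [1.0, -0.2, 0.7]
width: 0.0854
```

>>> carry_out(
  plan=[
    [[16.8, -33.2, -1.7, 0, 0, 0, 0.5], [16.8, -33.2, -1.7, 0, 0, 0, 0.3], [16.8, -33.2, -1.7, 0, 0, 0, 0.3], [16.8, -33.2, -1.7, 0, 0, 0, 0.3], [16.8, -33.2, -1.7, 0, 0, 0, 0.3], [16.8, -33.2, -1.7, 0, 0, 0, 0.3], [16.8, -33.2, -1.7, 0, 0, 0, 0.3], [16.8, -33.2, -1.7, 0, 0, 0, 0.3], [16.8, -33.2, -1.7, 0, 0, 0, 0.3], [0, 0, 0, 0, 0, 0, 0.3], [0, 0, 0, 0, 0, 0, 0.3]],
  ],
)

```text
clock: 2.02
position: [0.4304, 0.0494, 0.2635]
eef_rot: [0.999, 0.039, -0.002, -0.027]
force: [0.6, -0.5, 0.1]
width: 0.0255
```

Run:
```python
from h import *
s=get_state();print(s["clock"],s["position"],s["eef_rot"],s["width"],s["q"])
i=camera_info("wrist");p,d=camera("wrist");print(i)
np.savez("pics/w1.npz",p=p,d=d,K=i["mtx"],T=i["world_from_camera"])
cv2.imwrite("pics/w1.png",cv2.resize(p[:,:,::-1],(800,600),interpolation=cv2.INTER_CUBIC))
```

```text
2.0167 [0.43039582 0.04943303 0.26353379] [ 0.99888478  0.03900671 -0.00210927 -0.02651845] 0.025496831493175724 [ 0.07711722  0.09654095 -0.08733484  1.38911883  0.0531653   3.14059058]
{'mtx': array([[324.78854148,   0.        , 257.06459745],
       [  0.        , 324.78854148, 185.83584533],
       [  0.        ,   0.        ,   1.        ]]), 'world_from_camera': array([[ 0.07836532, -0.95804701, -0.27568967,  0.50095037],
       [-0.9954989 , -0.08998642,  0.02973862,  0.04827851],
       [-0.05329933,  0.27211829, -0.96078656,  0.40653242],
       [ 0.        ,  0.        ,  0.        ,  1.        ]])}
```

View pics/w1.png

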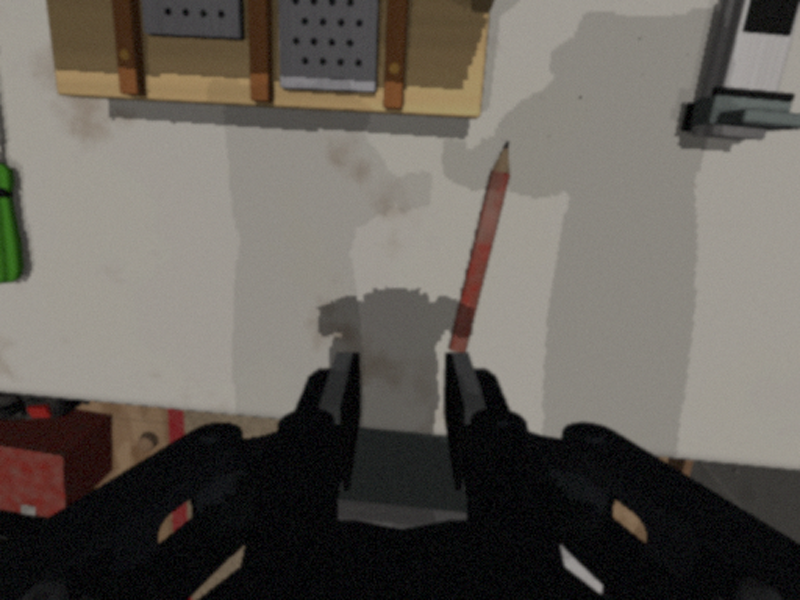

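The wrist view shows the long plate (front end about (328,90)), the short plate at (195,20), the deck edge from (57,95) to (478,116), and the holder jaw at right (745,110). Joint 6 is at its limit, so I'll use the half-turned grasp.

Run:
```python
from h import *
w=np.load("pics/w1.npz");i=dict(mtx=w["K"],world_from_camera=w["T"])
p=w["p"][:,:,::-1]
cv2.imwrite("pics/w1c.png",cv2.resize(p[0:85,20:330],(800,219),interpolation=cv2.INTER_CUBIC))
W=cloud(w["d"],i)
for z,l in ((.06,[(57,95),(478,116)]),(.07,[(280,88),(377,94),(290,0),(378,0)]),(.07,[(145,33),(243,38)]),(.072,[(252,98),(272,99),(120,93),(141,94),(386,106),(403,107)]),(.07,[(790,97),(708,98)])):
    for u,v in l: print(u,v,z,np.round(px2z((u+.5)*.64-.5,(v+.5)*.64-.5,z,i)*1000,1))
print(np.round(W[30,205:240:8]*1000,1), np.round(W[62,200:240:8]*1000,1))
print(np.round(W[150,100:120:8]*1000,1))
```

```text
57 95 0.06 [514.5 297.7  60. ]
478 116 0.06 [522.4  19.4  60. ]
280 88 0.07 [529.  145.4  70. ]
377 94 0.07 [530.   84.2  70. ]
290 0 0.07 [578.8 139.9  70. ]
378 0 0.07 [582.3  87.   70. ]
145 33 0.07 [554.6 230.2  70. ]
243 38 0.07 [556.  168.7  70. ]
252 98 0.072 [521.6 162.5  72. ]
272 99 0.072 [522.  149.8  72. ]
120 93 0.072 [518.3 247.6  72. ]
141 94 0.072 [518.7 233.9  72. ]
386 106 0.072 [523.2  77.9  72. ]
403 107 0.072 [523.4  67.3  72. ]
790 97 0.07 [ 546.6 -164.    70. ]
708 98 0.07 [ 542.5 -116.4   70. ]
[[554.1 120.4  70.7]
 [554.8 112.8  70. ]
 [555.2 105.   70.9]
 [555.8  97.5  70.2]
 [556.   89.6  71.9]] [[525.8 126.5  61. ]
 [526.4 118.5  60.7]
 [526.9 110.1  62.2]
 [527.7 102.4  59.7]
 [528.2  94.2  61.1]]
[[ 4.136e+02  2.673e+02  9.000e-01]
 [ 4.142e+02  2.574e+02 -5.000e-01]
 [ 4.151e+02  2.468e+02 -4.000e-01]]
```

View pics/w1c.png

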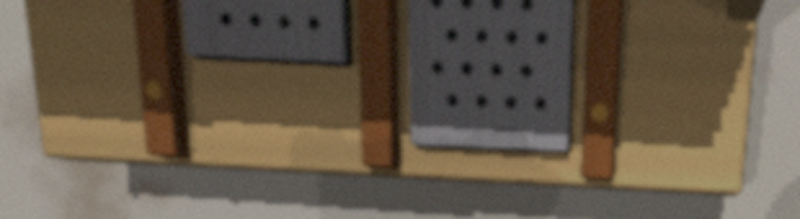

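>>> carry_out(
  plan=[
    [[0, 0, 0, 0, 0, -0.12, 0.25], [0, 0, 0, 0, 0, -0.12, 0.25], [0, 0, 0, 0, 0, -0.12, 0.25], [0, 0, 0, 0, 0, -0.12, 0.25], [0, 0, 0, 0, 0, -0.12, 0.25], [0, 0, 0, 0, 0, -0.12, 0.25], [0, 0, 0, 0, 0, -0.12, 0.25], [0, 0, 0, 0, 0, -0.12, 0.25], [0, 0, 0, 0, 0, -0.12, 0.25], [0, 0, 0, 0, 0, -0.12, 0.25], [0, 0, 0, 0, 0, -0.12, 0.25], [0, 0, 0, 0, 0, -0.12, 0.25]],
  ],
)

```text
clock: 3.07
position: [0.4292, 0.0482, 0.2641]
eef_rot: [0.724, 0.689, 0.016, -0.021]
force: [-1.1, 0.1, 0.1]
width: 0.0212
```

>>> carry_out(
  plan=[
    [[0, 0, 0, 0, 0, -0.12, 0.25], [0, 0, 0, 0, 0, -0.12, 0.25], [0, 0, 0, 0, 0, -0.12, 0.25], [0, 0, 0, 0, 0, -0.12, 0.25], [0, 0, 0, 0, 0, -0.12, 0.25], [0, 0, 0, 0, 0, -0.12, 0.25], [0, 0, 0, 0, 0, -0.12, 0.25], [0, 0, 0, 0, 0, -0.12, 0.25], [0, 0, 0, 0, 0, -0.12, 0.25], [0, 0, 0, 0, 0, -0.12, 0.25], [0, 0, 0, 0, 0, -0.12, 0.25], [0, 0, 0, 0, 0, -0.12, 0.25]],
  ],
)

```text
clock: 4.07
position: [0.4292, 0.0482, 0.2641]
eef_rot: [0.09, 0.996, 0.026, -0.005]
force: [0.1, 0.8, 0.3]
width: 0.0218
```

```bash
cat >> h.py <<'E'
from scipy.spatial.transform import Rotation as Ro
def target(psi,tilt,flip=True):
    """psi yaw of heading, tilt>0: fingers point forward; flip: camera on robot side"""
    s,c=np.sin(tilt),np.cos(tilt)
    f=np.array([np.cos(psi),np.sin(psi),0]);u=np.array([0,0,1.])
    z=f*s-u*c; x=f*c+u*s
    if flip: x=-x
    return np.column_stack([x,np.cross(z,x),z])
def delta(pos,R):
    s=get_state();R0=Ro.from_quat(s["eef_rot"]).as_matrix()
    dp=R0.T@(np.array(pos)-s["position"])*1000
    rv=Ro.from_matrix(R0.T@R).as_rotvec()
    print("clock",s["clock"],"pos",np.round(s["position"]*1000,1),"q",np.round(s["q"],3),"F",np.round(s["force"],1),"w",round(s["width"],4))
    print("shift(tool now,mm)",np.round(dp,1),"rotvec",np.round(rv,4))
    dp2=R.T@(np.array(pos)-s["position"])*1000
    print("shift(in target axes)",np.round(dp2,1))
E
python3 - <<'E'
from h import *
delta([.43,.115,.25],target(.028,0)); delta([.43,.115,.25],target(.028,np.pi/4))
E
```

```text
clock 4.0667 pos [429.2  48.2 264.1] q [ 0.074  0.093 -0.09   1.389  0.053  0.255] F [0.1 0.8 0.3] w 0.0218
shift(tool now,mm) [10.9 65.1 17.6] rotvec [ 0.0525 -0.0094 -0.2081]
shift(in target axes) [-2.7 66.7 14.1]
clock 4.0667 pos [429.2  48.2 264.1] q [ 0.074  0.093 -0.09   1.389  0.053  0.255] F [0.1 0.8 0.3] w 0.0218
shift(tool now,mm) [10.9 65.1 17.6] rotvec [-0.032  -0.7917 -0.218 ]
shift(in target axes) [ 8.  66.7 11.9]
```

Run:
```python
from h import *
R=target(.028,.873)
delta([.50,.1137,.09],R)
f=np.array([np.cos(.028),np.sin(.028),0])
print("per 10mm fwd along lane",R.T@f*10,"up 10mm",R.T@np.array([0,0,10]))
```

```text
clock 4.0667 pos [429.2  48.2 264.1] q [ 0.074  0.093 -0.09   1.389  0.053  0.255] F [0.1 0.8 0.3] w 0.0218
shift(tool now,mm) [-60.6  68.2 176.9] rotvec [-0.0418 -0.8789 -0.2178]
shift(in target axes) [ 86.7  63.5 167.5]
per 10mm fwd along lane [-6.42530662e+00 -3.62309388e-17  7.66259974e+00] up 10mm [-7.66259974e+00 -1.73472348e-17 -6.42530662e+00]
```

>>> carry_out(
  plan=[
    [[0, 0, 0, -0.0052, -0.1099, -0.0272, 0.2], [0, 0, 0, -0.0052, -0.1099, -0.0272, 0.2], [0, 0, 0, -0.0052, -0.1099, -0.0272, 0.2], [0, 0, 0, -0.0052, -0.1099, -0.0272, 0.2], [0, 0, 0, -0.0052, -0.1099, -0.0272, 0.2], [0, 0, 0, -0.0052, -0.1099, -0.0272, 0.2], [0, 0, 0, -0.0052, -0.1099, -0.0272, 0.2], [0, 0, 0, -0.0052, -0.1099, -0.0272, 0.2]],
  ],
)

```text
clock: 4.73
position: [0.4291, 0.0482, 0.2646]
eef_rot: [-0.01, 0.905, 0.005, 0.426]
force: [0.4, 0.2, -0.7]
width: 0.0169
```

>>> carry_out(
  plan=[
    [[10.8, 7.9, 20.9, 0, 0, 0, 0.2], [10.8, 7.9, 20.9, 0, 0, 0, 0.2], [10.8, 7.9, 20.9, 0, 0, 0, 0.2], [10.8, 7.9, 20.9, 0, 0, 0, 0.2], [10.8, 7.9, 20.9, 0, 0, 0, 0.2], [10.8, 7.9, 20.9, 0, 0, 0, 0.2], [10.8, 7.9, 20.9, 0, 0, 0, 0.2], [10.8, 7.9, 20.9, 0, 0, 0, 0.2], [0, 0, 0, 0, 0, 0, 0.2], [0, 0, 0, 0, 0, 0, 0.2]],
  ],
)

```text
clock: 5.57
position: [0.4997, 0.1127, 0.0875]
eef_rot: [-0.011, 0.907, 0.004, 0.42]
force: [0.1, 0.6, 0.6]
width: 0.0168
```

Run:
```python
from h import *
R=target(.028,.873)
delta([.50,.1137,.09],R)
delta([.663,.1183,.09],R)
for n in ["scene","wrist"]:
    i=camera_info(n);p,d=camera(n)
    np.savez(f"pics/{n}2.npz",p=p,d=d,K=i["mtx"],T=i["world_from_camera"])
    q=p[130:300,120:350] if n=="scene" else p
    cv2.imwrite(f"pics/{n}2.png",cv2.resize(q[:,:,::-1],(800,int(800*q.shape[0]/q.shape[1])),interpolation=cv2.INTER_CUBIC))
```

```text
clock 5.5667 pos [499.7 112.7  87.5] q [ 0.383  0.193 -1.088 -0.544 -0.274  0.237] F [0.1 0.6 0.6] w 0.0168
shift(tool now,mm) [-2.1  0.9 -1.3] rotvec [-0.0059 -0.0061 -0.0015]
shift(in target axes) [-2.1  0.9 -1.3]
clock 5.5667 pos [499.7 112.7  87.5] q [ 0.383  0.193 -1.088 -0.544 -0.274  0.237] F [0.1 0.6 0.6] w 0.0168
shift(tool now,mm) [-107.6    1.9  123. ] rotvec [-0.0059 -0.0061 -0.0015]
shift(in target axes) [-106.9    1.   123.6]
```

View pics/scene2.png

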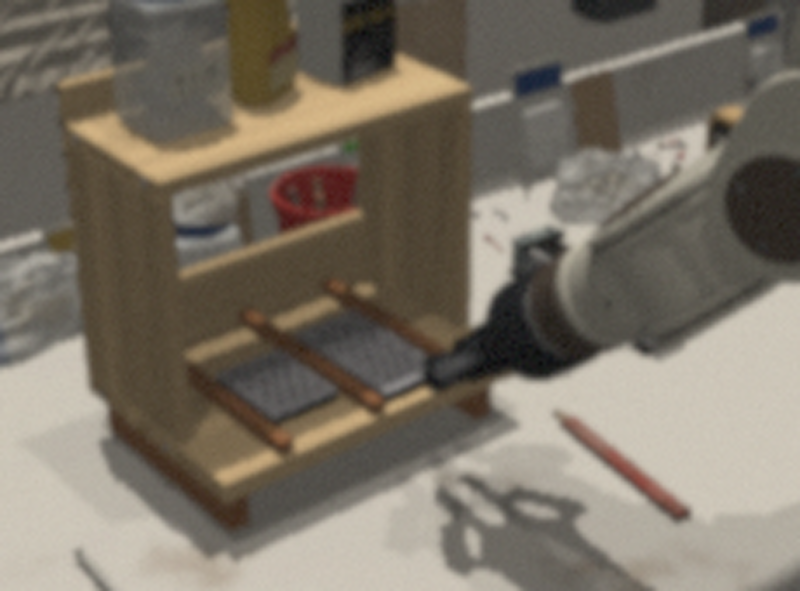

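View pics/wrist2.png

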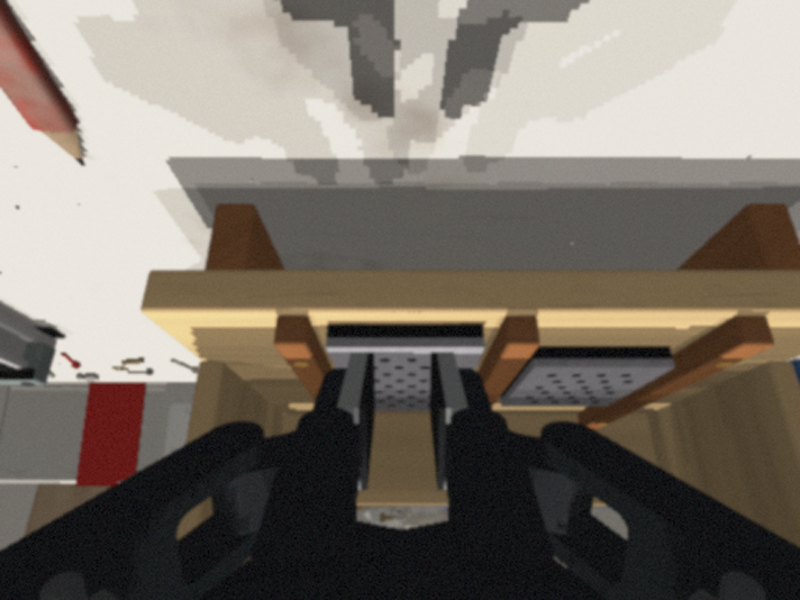

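The scene and wrist views show the fingers in front of the long plate's lane. They are centred at about x=402, and the plate spans 330–485. The view is square to the deck edge. I'll reach in over the plate.

>>> carry_out(
  plan=[
    [[-13.4, 0.2, 15.4, -0.005, -0.005, 0, 0.2], [-13.4, 0.2, 15.4, 0, 0, 0, 0.2], [-13.4, 0.2, 15.4, 0, 0, 0, 0.2], [-13.4, 0.2, 15.4, 0, 0, 0, 0.2], [-13.4, 0.2, 15.4, 0, 0, 0, 0.2], [-13.4, 0.2, 15.4, 0, 0, 0, 0.2], [-13.4, 0.2, 15.4, 0, 0, 0, 0.2], [-13.4, 0.2, 15.4, 0, 0, 0, 0.2], [0, 0, 0, 0, 0, 0, 0.2], [0, 0, 0, 0, 0, 0, 0.2]],
  ],
)

```text
clock: 6.5
position: [0.6661, 0.1193, 0.0991]
eef_rot: [-0.011, 0.904, 0.008, 0.428]
force: [-0.7, -0.1, -0.1]
width: 0.0168
```

Run:
```python
from h import *
R=target(.028,.873)
delta([.663,.1183,.0715],R)
for n in ["scene","wrist"]:
    i=camera_info(n);p,d=camera(n)
    np.savez(f"pics/{n}3.npz",p=p,d=d,K=i["mtx"],T=i["world_from_camera"])
    q=p[130:300,120:350] if n=="scene" else p
    cv2.imwrite(f"pics/{n}3.png",cv2.resize(q[:,:,::-1],(800,int(800*q.shape[0]/q.shape[1])),interpolation=cv2.INTER_CUBIC))
```

```text
clock 6.5 pos [666.1 119.3  99.1] q [ 0.255  0.374 -0.717 -0.393 -0.174  0.15 ] F [-0.7 -0.1 -0.1] w 0.0168
shift(tool now,mm) [23.3 -1.1 15. ] rotvec [ 0.0013  0.0121 -0.0051]
shift(in target axes) [23.2 -0.9 15.3]
```

View pics/scene3.png

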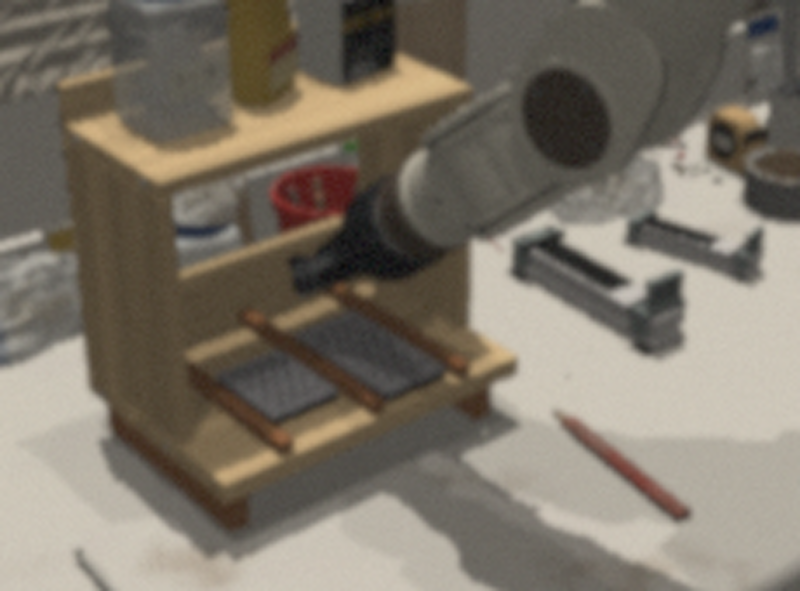

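View pics/wrist3.png

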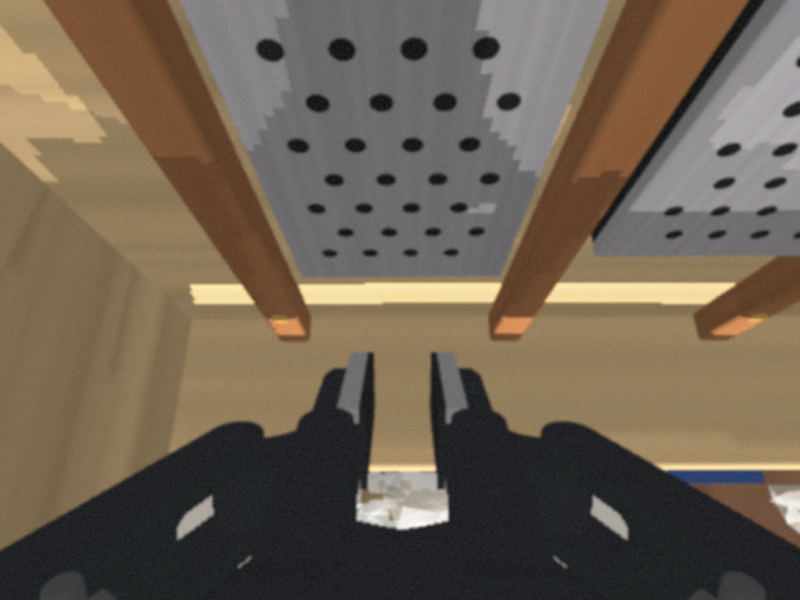

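Run:
```python
from h import *
w=np.load("pics/wrist3.npz");i=dict(mtx=w["K"],world_from_camera=w["T"])
for u,v,z in ((300,276,.07),(502,276,.07),(276,341,.072),(310,341,.072),(490,341,.072),(527,341,.072),(401,320,.06)):
    print(u,v,z,np.round(px2z((u+.5)*.64-.5,(v+.5)*.64-.5,z,i)*1000,1))
print(i["world_from_camera"][:3,3])
W=cloud(w["d"],i); print(np.round(W[225:245:4,225]*1000),np.round(W[225:245:4,282]*1000))
```

```text
300 276 0.07 [651.6  89.3  70. ]
502 276 0.07 [650.5 150.5  70. ]
276 341 0.072 [709.   70.8  72. ]
310 341 0.072 [708.8  84.5  72. ]
490 341 0.072 [707.8 157.3  72. ]
527 341 0.072 [707.6 172.4  72. ]
401 320 0.06 [716.3 121.5  60. ]
[0.5120102  0.11608329 0.13579652]
[[656. 105.  92.]
 [651. 106.  96.]
 [649. 106.  98.]
 [646. 106. 101.]
 [641. 107. 104.]] [[655. 132.  93.]
 [652. 131.  95.]
 [648. 131.  98.]
 [646. 130. 101.]
 [642. 130. 103.]]
```

The picture shows the rear end of the plate at x≈651 mm (pixel row 276), 57 mm before the rail. This matches the description. The fingertips are just above it and centred.

>>> carry_out(
  plan=[
    [[-7.7, 0, 9.2, 0, 0, 0, 0.2], [4, 0, 3.2, 0, 0, 0, 0.2], [4, 0, 3.2, 0, 0, 0, 0.2], [4, 0, 3.2, 0, 0, 0, 0.2], [4, 0, 3.2, 0, 0, 0, 0.2], [3, 0, 2.4, 0, 0, 0, 0.2], [0, 0, 0, 0, 0, 0, 0.2], [0, 0, 0, 0, 0, 0, 0.2]],
  ],
)

```text
clock: 7.27
position: [0.6757, 0.1202, 0.0691]
eef_rot: [-0.012, 0.905, 0.007, 0.425]
force: [0.0, 0.0, -0.4]
width: 0.0171
```

Run:
```python
from h import *
R=target(.028,.873)
delta([.676,.1195,.0695],R)
i=camera_info("wrist");p,d=camera("wrist")
W=cloud(d,i); print(np.round(W[219:245:4,225]*1000),np.round(W[219:245:4,282]*1000))
cv2.imwrite(f"pics/wrist4.png",cv2.resize(p[:,:,::-1],(640,480),interpolation=cv2.INTER_CUBIC))
```

```text
clock 7.2667 pos [675.7 120.2  69.1] q [ 0.251  0.452 -0.707 -0.453 -0.169  0.147] F [ 0.   0.  -0.4] w 0.0171
shift(tool now,mm) [-0.5 -0.7  0. ] rotvec [ 0.0014  0.0041 -0.0028]
shift(in target axes) [-0.5 -0.7 -0. ]
[[637. 108.  71.]
 [642. 108.  71.]
 [648. 108.  71.]
 [662. 107.  68.]
 [658. 107.  71.]
 [656. 107.  74.]
 [652. 108.  76.]] [[638. 129.  71.]
 [641. 130.  71.]
 [648. 131.  71.]
 [662. 132.  68.]
 [658. 131.  71.]
 [654. 131.  74.]
 [651. 131.  76.]]
```

View pics/wrist4.png

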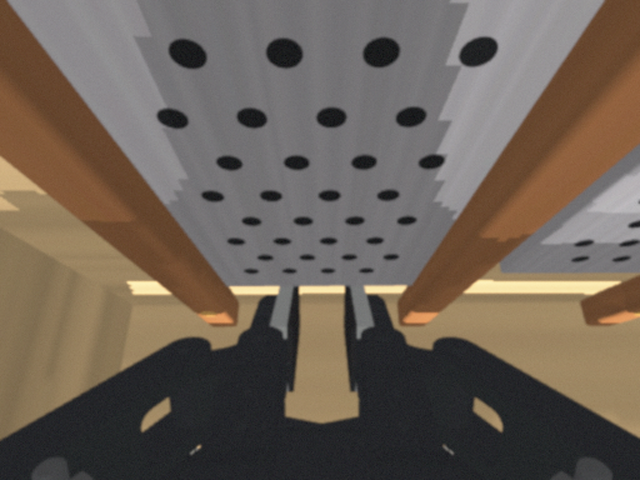

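>>> carry_out(
  plan=[
    [[2.6, 0, -3.1, 0, 0, 0, 0.2], [2.6, 0, -3.1, 0, 0, 0, 0.2], [2.6, 0, -3.1, 0, 0, 0, 0.2], [2.6, 0, -3.1, 0, 0, 0, 0.2], [2.6, 0, -3.1, 0, 0, 0, 0.2], [0, 0, 0, 0, 0, 0, 0.2]],
  ],
)

```text
clock: 7.82
position: [0.656, 0.1199, 0.071]
eef_rot: [-0.012, 0.905, 0.007, 0.426]
force: [0.1, 0.4, 2.0]
width: 0.017
```

Run:
```python
from h import *
R=target(.028,.873)
delta([.618,.118,.0695],R)
i=camera_info("wrist");p,d=camera("wrist")
cv2.imwrite(f"pics/wrist5.png",cv2.resize(p[:,:,::-1],(640,480),interpolation=cv2.INTER_CUBIC))
```

```text
clock 7.8167 pos [656.  119.9  71. ] q [ 0.261  0.428 -0.757 -0.481 -0.177  0.153] F [0.1 0.4 2. ] w 0.017
shift(tool now,mm) [ 25.4  -0.9 -28.4] rotvec [ 0.0018  0.0074 -0.0034]
shift(in target axes) [ 25.6  -0.8 -28.2]
```

View pics/wrist5.png

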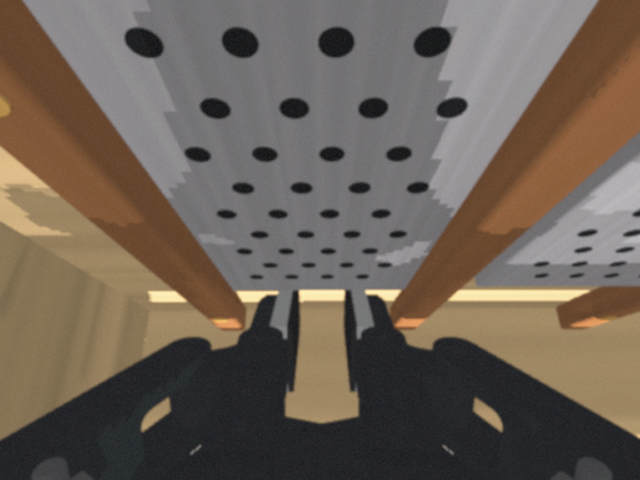

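Run:
```python
from h import *
i=camera_info("wrist")
for u,v,z in ((230,290,.07),(400,290,.07),(245,329,.072),(392,329,.072)):
    print(u,v,z,np.round(px2z((u+.5)*.8-.5,(v+.5)*.8-.5,z,i)*1000,1))
i=camera_info("top");p,d=camera("top")
cv2.imwrite("pics/top5.png",cv2.resize(p[140:215,140:290][:,:,::-1],(800,400),interpolation=cv2.INTER_CUBIC))
```

```text
230 290 0.07 [644.   88.2  70. ]
400 290 0.07 [643.2 148.6  70. ]
245 329 0.072 [707.5  84.6  72. ]
392 329 0.072 [707.  157.5  72. ]
```

View pics/top5.png

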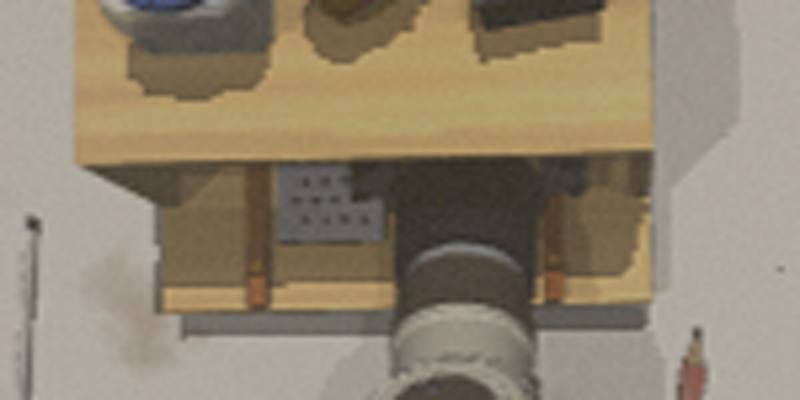

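>>> carry_out(
  plan=[
    [[1.9, 0, 1.6, 0, 0, 0, 0.2], [2.6, 0, -3.1, 0, 0, 0, 0.2], [2.8, 0, -2.9, 0, 0, 0, 0.2], [2.8, 0, -2.9, 0, 0, 0, 0.2], [2.6, 0, -3.1, 0, 0, 0, 0.2], [0, 0, 0, 0, 0, 0, 0.2]],
  ],
)

```text
clock: 8.42
position: [0.6415, 0.1197, 0.0694]
eef_rot: [-0.011, 0.904, 0.008, 0.428]
force: [2.0, -0.7, 6.9]
width: 0.0173
```

Run:
```python
from h import *
R=target(.028,.873)
delta([.618,.118,.0695],R)
i=camera_info("wrist");p,d=camera("wrist");np.savez("pics/w6.npz",p=p,d=d,K=i["mtx"],T=i["world_from_camera"])
cv2.imwrite(f"pics/wrist6.png",cv2.resize(p[150:280,100:400][:,:,::-1],(800,347),interpolation=cv2.INTER_CUBIC))
for u,v,z in ((200,231,.07),(320,231,.07)):
    print(u,v,z,np.round(px2z(u,v,z,i)*1000,1))
```

```text
clock 8.4167 pos [641.5 119.7  69.4] q [ 0.27   0.419 -0.796 -0.515 -0.184  0.159] F [ 2.  -0.7  6.9] w 0.0173
shift(tool now,mm) [ 14.9  -1.1 -18.3] rotvec [ 0.002   0.0113 -0.0042]
shift(in target axes) [ 15.1  -1.1 -18.1]
200 231 0.07 [622.6  96.2  70. ]
320 231 0.07 [622.1 147.   70. ]
```

View pics/wrist6.png

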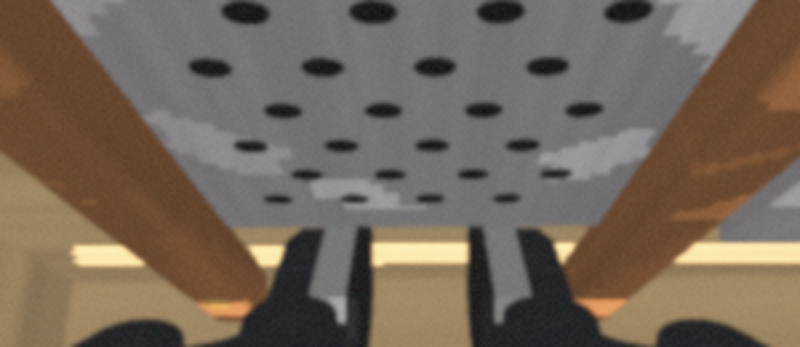

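>>> carry_out(
  plan=[
    [[2.5, 0, -3, 0, 0.01, 0, 0.2], [2.5, 0, -3, 0, 0, 0, 0.2], [2.6, 0, -2.9, 0, 0, 0, 0.2], [2.5, 0, -3, 0, 0, 0, 0.2], [2.6, 0, -2.9, 0, 0, 0, 0.2], [2.5, 0, -3, 0, 0, 0, 0.2], [0, 0, 0, 0, 0, 0, 0.2]],
  ],
)

```text
clock: 9.05
position: [0.618, 0.1191, 0.0692]
eef_rot: [-0.011, 0.906, 0.008, 0.423]
force: [2.4, -0.4, 7.8]
width: 0.0171
```

Run:
```python
from h import *
R=target(.028,.873)
delta([.611,.118,.0695],R)
i=camera_info("wrist");p,d=camera("wrist");np.savez("pics/w7.npz",p=p,d=d,K=i["mtx"],T=i["world_from_camera"])
cv2.imwrite(f"pics/wrist7.png",cv2.resize(p[150:280,100:400][:,:,::-1],(800,347),interpolation=cv2.INTER_CUBIC))
for v in range(230,242,2):
    print(v,np.round(px2z(257,v,.07,i)*1000,1))
p,d=camera("scene")
cv2.imwrite("pics/scene7.png",cv2.resize(p[180:300,140:320][:,:,::-1],(800,533),interpolation=cv2.INTER_CUBIC))
```

```text
clock 9.05 pos [618.  119.1  69.2] q [ 0.283  0.39  -0.844 -0.522 -0.193  0.17 ] F [ 2.4 -0.4  7.8] w 0.0171
shift(tool now,mm) [ 4.3 -0.9 -5.6] rotvec [ 0.0021  0.0014 -0.0042]
shift(in target axes) [ 4.3 -0.9 -5.6]
230 [597.3 119.6  70. ]
232 [600.3 119.7  70. ]
234 [603.4 119.7  70. ]
236 [606.6 119.8  70. ]
238 [610.  119.9  70. ]
240 [613.6 120.   70. ]
```

View pics/wrist7.png

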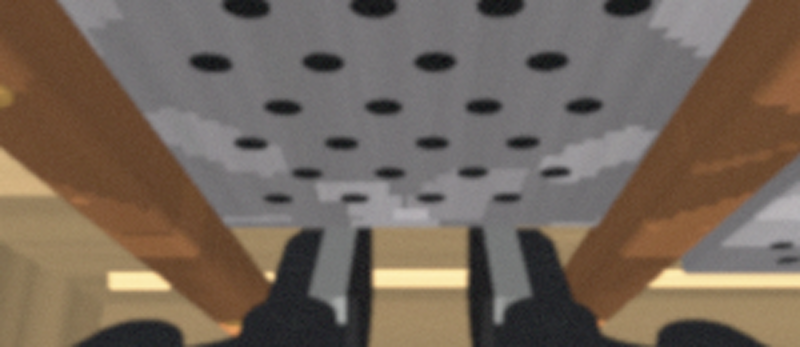

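View pics/scene7.png

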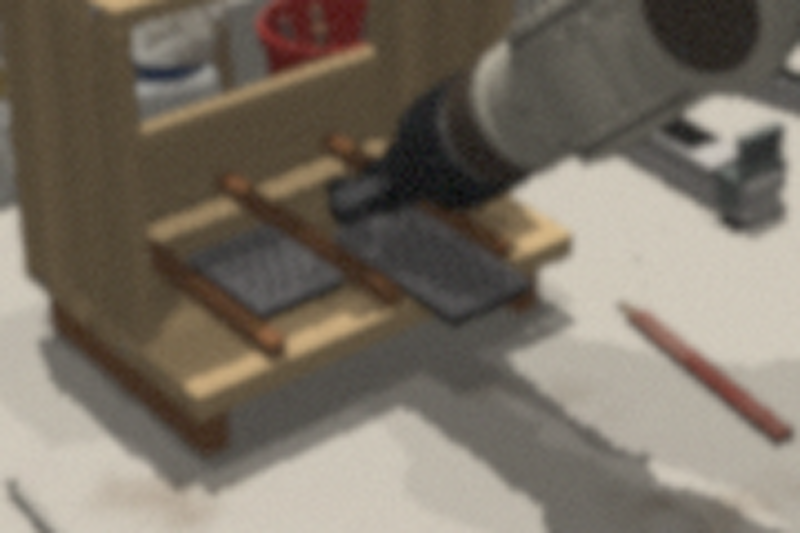

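The plate's rear edge is at x≈605 (overhang about 35 mm), flat and between the strips. I'll pull 5 mm more, then back off.

>>> carry_out(
  plan=[
    [[1.6, 0, -1.9, 0, 0, 0, 0.2], [1.6, 0, -1.9, 0, 0, 0, 0.2], [0, 0, 0, 0, 0, 0, 0.2], [-3, 0, 3.6, 0, 0, 0, 0.2], [-6, 0, -5, 0, 0, 0, 0.2], [-12, 0, -10, 0, 0, 0, 0.2], [0, 0, -25, 0, 0, 0, 0.2], [0, 0, -35, 0, 0, 0, 0.5], [0, 0, -38, 0, 0, 0, 1], [0, 0, -38, 0, 0, 0, 1], [0, 0, -20, 0, 0, 0, 1], [0, 0, 0, 0, 0, 0, 1]],
  ],
)

```text
clock: 10.15
position: [0.4935, 0.1145, 0.1906]
eef_rot: [-0.013, 0.907, 0.007, 0.42]
force: [0.1, -0.3, -0.1]
width: 0.0763
```

Run:
```python
from h import *
R=target(.028,0)
delta([.50,.1142,.17],R)
for n in ["wrist","scene","top"]:
    i=camera_info(n);p,d=camera(n);np.savez(f"pics/{n}8.npz",p=p,d=d,K=i["mtx"],T=i["world_from_camera"])
    q={"wrist":p,"scene":p[180:300,140:320],"top":p[155:215,170:270]}[n]
    cv2.imwrite(f"pics/{n}8.png",cv2.resize(q[:,:,::-1],(640,int(640*q.shape[0]/q.shape[1])),interpolation=cv2.INTER_CUBIC))
```

```text
clock 10.15 pos [493.5 114.5 190.6] q [ 0.388 -0.146 -0.941 -0.058 -0.269  0.241] F [ 0.1 -0.3 -0.1] w 0.0763
shift(tool now,mm) [11.5 -0.6 18.3] rotvec [ 3.200e-03  8.667e-01 -4.000e-04]
shift(in target axes) [-6.5 -0.5 20.6]
```

View pics/wrist8.png

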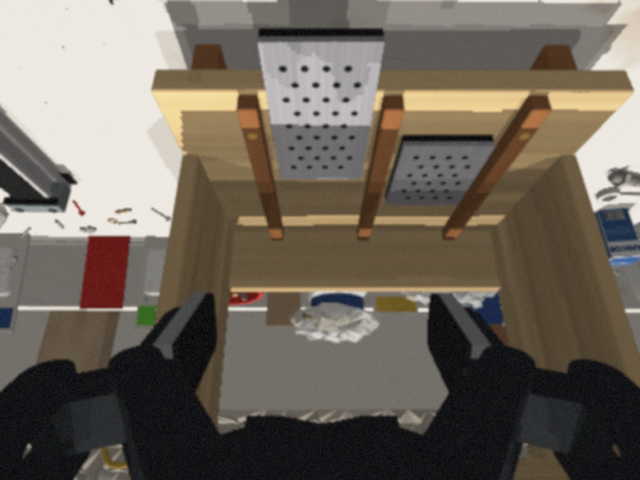

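View pics/top8.png

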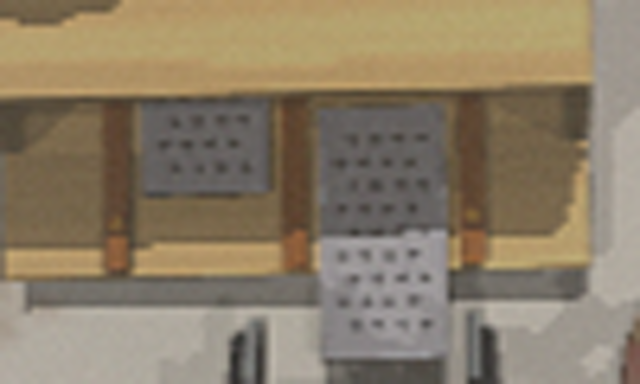

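Run:
```python
from h import *
w=np.load("pics/wrist8.npz");i=dict(mtx=w["K"],world_from_camera=w["T"])
for u,v,z in ((260,39,.07),(383,41,.07),(281,179,.07),(362,180,.07),(158,92,.06),(630,102,.06),(238,98,.072),(259,98,.072),(382,98,.072),(403,98,.072)):
    print(u,v,z,np.round(px2z((u+.5)*.8-.5,(v+.5)*.8-.5,z,i)*1000,1))
w=np.load("pics/top8.npz");i=dict(mtx=w["K"],world_from_camera=w["T"])
for u,v,z in ((326,357,.07),(446,354,.07),(320,107,.07),(446,104,.07)):
    print("top",u,v,z,np.round(px2z(170+(u+.5)/6.4-.5,155+(v+.5)/6.4-.5,z,i)*1000,1))
```

```text
260 39 0.07 [477.3  86.8  70. ]
383 41 0.07 [476.9 144.5  70. ]
281 179 0.07 [599.6  89.1  70. ]
362 180 0.07 [599.5 149.3  70. ]
158 92 0.06 [523.5  22.6  60. ]
630 102 0.06 [524.4 301.5  60. ]
238 98 0.072 [514.1  70.9  72. ]
259 98 0.072 [513.8  82.4  72. ]
382 98 0.072 [512.1 149.7  72. ]
403 98 0.072 [511.8 161.2  72. ]
top 326 357 0.07 [478.2 141.3  70. ]
top 446 354 0.07 [479.6  84.8  70. ]
top 320 107 0.07 [596.7 145.   70. ]
top 446 104 0.07 [598.2  85.2  70. ]
```

>>> carry_out(
  plan=[
    [[0, 0, 0, 0.0004, 0.1083, 0, 1], [0, 0, 0, 0.0004, 0.1083, 0, 1], [0, 0, 0, 0.0004, 0.1083, 0, 1], [0, 0, 0, 0.0004, 0.1083, 0, 1], [0, 0, 0, 0.0004, 0.1083, 0, 1], [0, 0, 0, 0.0004, 0.1083, 0, 1], [0, 0, 0, 0.0004, 0.1083, 0, 1], [0, 0, 0, 0.0004, 0.1083, 0, 1], [-3, 0, 30, 0, 0, 0, 1], [-3, 0, 30, 0, 0, 0, 1], [0, 0, 20, 0, 0, 0, 1], [0, 0, 0, 0, 0, 0, 1]],
  ],
)

```text
clock: 11.3
position: [0.5016, 0.114, 0.1026]
eef_rot: [-0.013, 1.0, -0.001, 0.003]
force: [-1.3, -0.0, -1.0]
width: 0.0854
```

Run:
```python
from h import *
delta([.50,.1148,.042],target(.025,0))
for n in ["wrist","top"]:
    i=camera_info(n);p,d=camera(n);np.savez(f"pics/{n}9.npz",p=p,d=d,K=i["mtx"],T=i["world_from_camera"])
    q={"wrist":p,"scene":p[180:300,140:320],"top":p[155:215,170:270]}[n]
    cv2.imwrite(f"pics/{n}9.png",cv2.resize(q[:,:,::-1],(640,int(640*q.shape[0]/q.shape[1])),interpolation=cv2.INTER_CUBIC))
```

```text
clock 11.3 pos [501.6 114.  102.6] q [ 0.225  0.358 -0.184  1.024 -0.003  0.2  ] F [-1.3 -0.  -1. ] w 0.0854
shift(tool now,mm) [ 1.9  1.  60.6] rotvec [-0.0024  0.0054  0.0001]
shift(in target axes) [ 1.6  0.8 60.6]
```

View pics/wrist9.png

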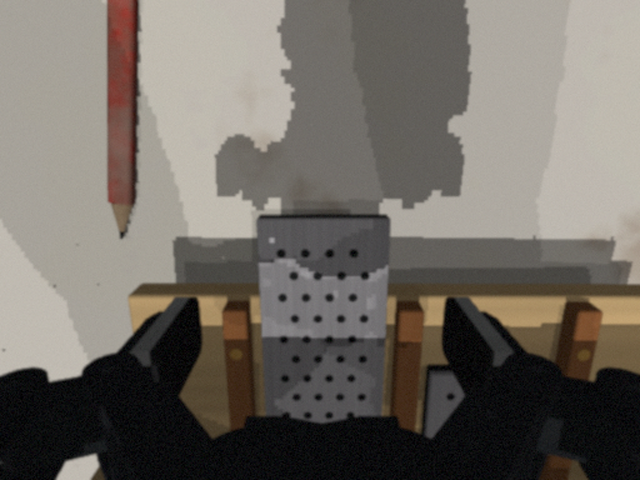

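Fingers (x≈198 and 448) straddle the plate (258–388) symmetrically. I'll descend and close.

>>> carry_out(
  plan=[
    [[1, 1, 12, 0, 0.005, 0, 1], [0.5, 0, 12, 0, 0, 0, 1], [0, 0, 12, 0, 0, 0, 1], [0, 0, 12, 0, 0, 0, 1], [0, 0, 12.5, 0, 0, 0, 1], [0, 0, 0, 0, 0, 0, 1], [0, 0, 0, 0, 0, 0, 0.7], [0, 0, 0, 0, 0, 0, 0.6], [0, 0, 0, 0, 0, 0, 0.5], [0, 0, 0, 0, 0, 0, 0.5]],
  ],
  grip_force=40,
)

```text
clock: 12.23
position: [0.506, 0.1165, 0.0518]
eef_rot: [-0.013, 1.0, 0.0, 0.009]
force: [-1.4, -1.1, 4.7]
width: 0.0587
```

Run:
```python
from h import *
delta([.50,.1148,.042],target(.025,0))
for n in ["wrist","scene"]:
    i=camera_info(n);p,d=camera(n);np.savez(f"pics/{n}10.npz",p=p,d=d,K=i["mtx"],T=i["world_from_camera"])
    q={"wrist":p,"scene":p[180:300,140:320],"top":p[155:215,170:270]}[n]
    cv2.imwrite(f"pics/{n}10.png",cv2.resize(q[:,:,::-1],(640,int(640*q.shape[0]/q.shape[1])),interpolation=cv2.INTER_CUBIC))
```

```text
clock 12.2333 pos [506.  116.5  51.8] q [ 0.228  0.416 -0.25   0.888 -0.003  0.202] F [-1.4 -1.1  4.7] w 0.0587
shift(tool now,mm) [ 6.2 -1.5  9.6] rotvec [0.0004 0.0178 0.001 ]
shift(in target axes) [ 6.  -1.5  9.8]
```

View pics/wrist10.png

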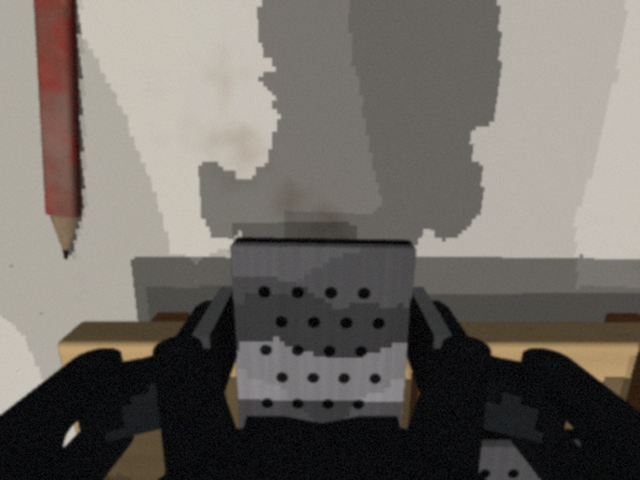

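View pics/scene10.png

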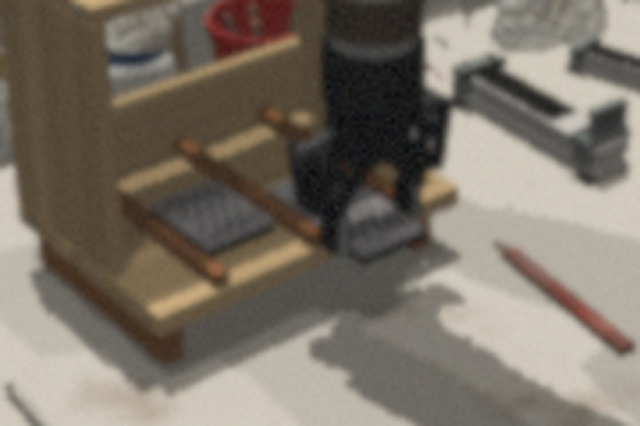

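The plate is gripped, but the tool settled at x=506, z=52. That is 6 mm too far in and 10 mm too high, so I'll reopen and seat it lower.

>>> carry_out(
  plan=[
    [[0, 0, 0, 0, 0, 0, 1], [0, 0, 0, 0, 0, 0, 1], [0, 0, 0, 0, 0, 0, 1], [3, -0.7, 4, 0, 0.009, 0, 1], [3, -0.7, 5, 0, 0.009, 0, 1], [0, 0, 0, 0, 0, 0, 1], [0, 0, 0, 0, 0, 0, 1], [0, 0, 0, 0, 0, 0, 1]],
  ],
)

```text
clock: 13.0
position: [0.4988, 0.1148, 0.0407]
eef_rot: [-0.013, 1.0, 0.0, -0.002]
force: [-0.7, -0.1, -0.2]
width: 0.0854
```

Run:
```python
from h import *
delta([.50,.1148,.042],target(.025,0))
```

```text
clock 13.0 pos [498.8 114.8  40.7] q [ 0.226  0.432 -0.259  0.884  0.001  0.2  ] F [-0.7 -0.1 -0.2] w 0.0854
shift(tool now,mm) [-1.2 -0.1 -1.3] rotvec [ 0.0003 -0.0037  0.0011]
shift(in target axes) [-1.2 -0.1 -1.3]
```

>>> carry_out(
  plan=[
    [[0, 0, 0, 0, 0, 0, 0.75], [0, 0, 0, 0, 0, 0, 0.7], [0, 0, 0, 0, 0, 0, 0.65], [0, 0, 0, 0, 0, 0, 0.6], [0, 0, 0, 0, 0, 0, 0.5], [0, 0, 0, 0, 0, 0, 0.5]],
  ],
  grip_force=40,
)

```text
clock: 13.5
position: [0.4992, 0.1151, 0.0414]
eef_rot: [-0.013, 1.0, 0.0, -0.001]
force: [-0.7, 1.4, 3.5]
width: 0.0592
```

Run:
```python
from h import *
delta([.50,.1148,.042],target(.025,0))
for n in ["wrist","scene"]:
    i=camera_info(n);p,d=camera(n);np.savez(f"pics/{n}11.npz",p=p,d=d,K=i["mtx"],T=i["world_from_camera"])
    q={"wrist":p,"scene":p[180:300,140:320],"top":p[155:215,170:270]}[n]
    cv2.imwrite(f"pics/{n}11.png",cv2.resize(q[:,:,::-1],(640,int(640*q.shape[0]/q.shape[1])),interpolation=cv2.INTER_CUBIC))
```

```text
clock 13.5 pos [499.2 115.1  41.4] q [ 0.226  0.431 -0.258  0.884  0.001  0.2  ] F [-0.7  1.4  3.5] w 0.0592
shift(tool now,mm) [-0.8 -0.3 -0.6] rotvec [ 0.0008 -0.0026  0.0013]
shift(in target axes) [-0.8 -0.3 -0.6]
```

View pics/wrist11.png

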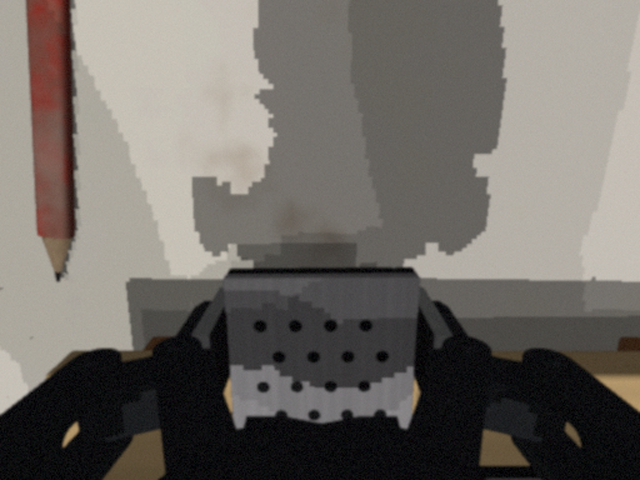

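View pics/scene11.png

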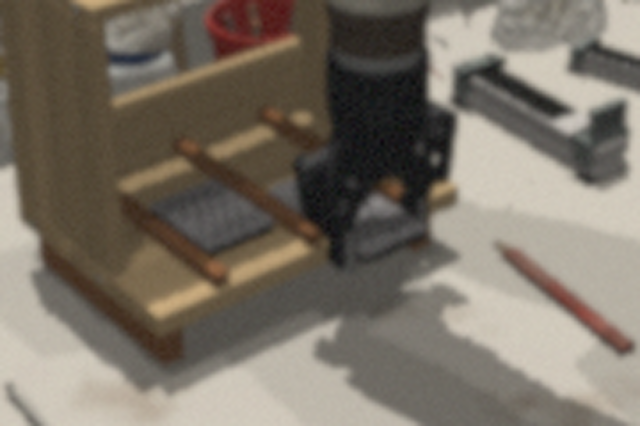

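>>> carry_out(
  plan=[
    [[0, 0, 0, 0, 0, 0, 0.4], [0, 0, 0, 0, 0, 0, 0.4], [0, 0, -3, 0, 0, 0, 0.4], [0, 0, -5, 0, 0, 0, 0.4], [0, 0, -6, 0, 0, 0, 0.4], [0, 0, -6, 0, 0, 0, 0.4], [0, 0, -5, 0, 0, 0, 0.4], [0, 0, 0, 0, 0, 0, 0.4], [0, 0, 0, 0, 0, 0, 0.4]],
  ],
  grip_force=90,
)

```text
clock: 14.35
position: [0.4995, 0.1149, 0.0666]
eef_rot: [-0.013, 1.0, 0.0, -0.001]
force: [0.3, -0.3, -2.4]
width: 0.0582
```

Run:
```python
from h import *
delta([.40,.1148,.1],target(.025,0))
for n in ["wrist","scene"]:
    i=camera_info(n);p,d=camera(n);np.savez(f"pics/{n}12.npz",p=p,d=d,K=i["mtx"],T=i["world_from_camera"])
    q={"wrist":p,"scene":p[180:300,140:320],"top":p[155:215,170:270]}[n]
    cv2.imwrite(f"pics/{n}12.png",cv2.resize(q[:,:,::-1],(640,int(640*q.shape[0]/q.shape[1])),interpolation=cv2.INTER_CUBIC))
    if n=="wrist":
        W=cloud(d,i);P=W[222:330,188:328].reshape(-1,3);P=P[(P[:,2]>.06)&(P[:,2]<.12)]
        P=P[np.abs(P[:,2]-np.median(P[:,2]))<.015]
        A=np.c_[P[:,:2],np.ones(len(P))];print("plane slope",np.linalg.lstsq(A,P[:,2],rcond=None)[0],P[:,2].mean(),P[:,0].min(),P[:,0].max())
```

```text
clock 14.35 pos [499.5 114.9  66.6] q [ 0.226  0.4   -0.229  0.944  0.001  0.2  ] F [ 0.3 -0.3 -2.4] w 0.0582
shift(tool now,mm) [ 99.5   2.5 -33.2] rotvec [ 0.0005 -0.0021  0.0011]
shift(in target axes) [ 99.4   2.4 -33.4]
plane slope [-0.00464144 -0.00033211  0.09781669] 0.09544963787389128 0.4772660101048975 0.5280165646977453
```

View pics/scene12.png

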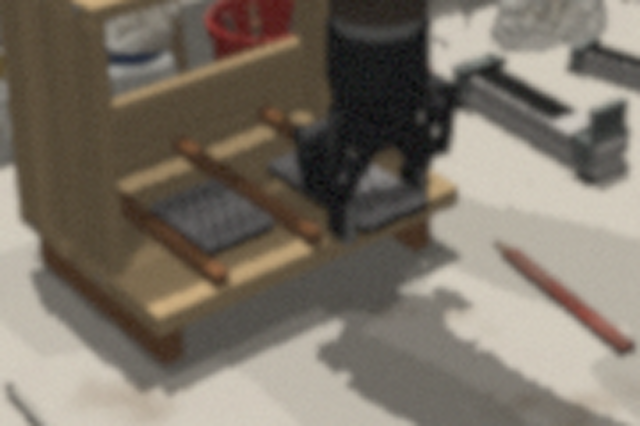

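View pics/wrist12.png

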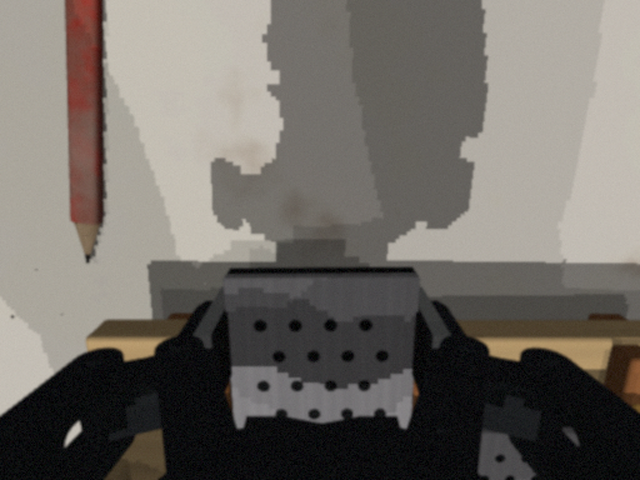

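Plate level and holding (slope −0.005, weight ≈2.4 N). Now refine the holder's pose from the first top picture.

Run:
```python
import cv2,numpy as np
t=np.load("pics/top_p.npy")[:,:,::-1]
a=cv2.resize(t[128:202,300:340],(320,592),interpolation=cv2.INTER_CUBIC)
s=np.load("pics/scene_p.npy")[:,:,::-1]
b=cv2.resize(s[190:235,260:325],(470,325),interpolation=cv2.INTER_CUBIC)
o=np.zeros((600,800,3),np.uint8);o[:592,:320]=a;o[:325,330:]=b
cv2.imwrite("pics/hold.png",o)
```

```text
(no output)
```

View pics/hold.png

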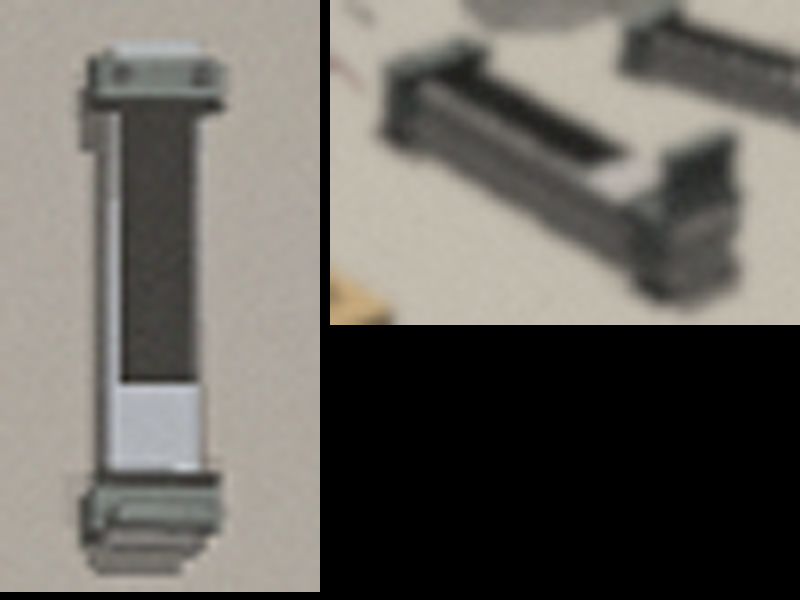

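Run:
```python
from h import *
i=camera_info("top")
def f(u,v,z,n): print(n,np.round(px2z(300+(u+.5)/8-.5,128+(v+.5)/8-.5,z,i)*1000,1))
f(120,120,.036,"bedLtop");f(120,378,.036,"bedLbot");f(197,120,.036,"bedRtop");f(198,378,.036,"bedRbot")
f(92,108,.041,"stopfaceL");f(222,108,.041,"stopR");f(85,472,.041,"jawfaceL");f(222,472,.041,"jawR")
f(107,470,.034,"beamL");f(205,470,.034,"beamR");f(110,43,.034,"beam end");f(198,43,.034,"beam end")
f(110,500,.07,"tabL");f(220,500,.07,"tabR");f(110,525,.07,"tabL");f(205,525,.07,"tab outer R")
W=np.load("pics/top_W.npy");z=W[...,2]
m=np.zeros(z.shape,bool);m[138:180,305:330]=1
P=W[m&(z>.028)&(z<.045)]
print(len(P))
# edges by x-slices
for a in np.arange(.56,.69,.02):
    q=P[(P[:,0]>a)&(P[:,0]<a+.02)];print(round(a,2),np.round([q[:,1].min()*1e3,q[:,1].max()*1e3,np.median(q[:,2])*1e3],1))
P=W[128:202,300:340].reshape(-1,3)
for lo,hi in ((.036,.05),(.062,.08)):
    q=P[(P[:,2]>lo)&(P[:,2]<hi)]
    far=q[q[:,0]>.65];near=q[q[:,0]<.6]
    for n,g in (("far",far),("near",near)):
        if len(g): print(lo,n,len(g),np.round(g.min(0)*1e3,1),np.round(g.max(0)*1e3,1))
```

```text
bedLtop [ 691.5 -148.9   36. ]
bedLbot [ 589.8 -147.9   36. ]
bedRtop [ 691.5 -179.1   36. ]
bedRbot [ 589.9 -178.3   36. ]
stopfaceL [ 695.3 -137.4   41. ]
stopR [ 695.3 -188.2   41. ]
jawfaceL [ 552.7 -133.4   41. ]
jawR [ 552.7 -186.4   41. ]
beamL [ 554.1 -142.8   34. ]
beamR [ 554.1 -180.9   34. ]
beam end [ 722.4 -145.5   34. ]
beam end [ 722.5 -180.1   34. ]
tabL [ 539.7 -139.3   70. ]
tabR [ 539.8 -180.9   70. ]
tabL [ 530.2 -139.2   70. ]
tab outer R [ 530.3 -175.2   70. ]
502
0.56 [-177.6 -145.9   35.7]
0.58 [-180.9 -146.    36.1]
0.6 [-181.3 -146.1   37.3]
0.62 [-181.5 -146.4   36.2]
0.64 [-182.2 -146.6   36.7]
0.66 [-181.8 -147.    36.9]
0.68 [-187.5 -139.8   37. ]
0.036 far 213 [ 651.2 -187.5   36. ] [ 721.8 -139.8   49.6]
0.036 near 146 [ 523.6 -185.8   36.1] [ 598.5 -138.3   47.6]
0.062 near 41 [ 530.6 -180.9   62.6] [ 537.3 -142.1   74.7]
```

>>> carry_out(
  plan=[
    [[8, 0, -2, 0, 0, 0, 0.4], [16, 0, -3, 0, 0, 0, 0.4], [20, 0, -4, 0, 0, 0, 0.4], [20, 0, -10, 0, 0, 0, 0.4], [12, -6, -14, 0, 0, 0, 0.4], [4, -14, -14, 0, 0, 0, 0.4], [0, -22, -6, 0, 0, 0.009, 0.4], [0, -24, 0, 0, 0, 0.009, 0.4], [0, -24, 0, 0, 0, 0.009, 0.4], [0, -24, 0, 0, 0, 0.01, 0.4], [0, -24, 0, 0, 0, 0, 0.4], [0, -24, 0, 0, 0, 0, 0.4]],
  ],
)

```text
clock: 15.45
position: [0.4193, -0.0501, 0.1192]
eef_rot: [0.005, 1.0, 0.0, -0.002]
force: [-1.1, 0.1, -2.8]
width: 0.0582
```

>>> carry_out(
  plan=[
    [[0, -24, 0, 0, 0, 0, 0.4], [-8, -24, 0, 0, 0, 0, 0.4], [-14, -24, 0, 0, 0, 0, 0.4], [-18, -18, 0, 0, 0, 0, 0.4], [-20, -10, 0, 0, 0, 0, 0.4], [-20, -5, 0, 0, 0, 0, 0.4], [-18, 0, 0, 0, 0, 0, 0.4], [-10, 0, 0, 0, 0, 0, 0.4], [0, 0, 0, 0, 0, 0, 0.4], [0, 0, 0, 0, 0, 0, 0.4], [0, 0, 0, 0, 0, 0, 0.4]],
  ],
)

```text
clock: 16.37
position: [0.5257, -0.1549, 0.1184]
eef_rot: [0.005, 1.0, 0.0, -0.003]
force: [-0.6, 0.4, -3.1]
width: 0.0581
```

Run:
```python
from h import *
delta([.5908,-.1625,.0172],target(-.011,0))
for n in ["wrist","scene","top"]:
    i=camera_info(n);p,d=camera(n);np.savez(f"pics/{n}13.npz",p=p,d=d,K=i["mtx"],T=i["world_from_camera"])
    q={"wrist":p,"scene":p[140:280,200:400],"top":p[110:215,270:370]}[n]
    cv2.imwrite(f"pics/{n}13.png",cv2.resize(q[:,:,::-1],(570,int(570*q.shape[0]/q.shape[1])),interpolation=cv2.INTER_CUBIC))
    if n=="wrist":
        W=cloud(d,i);P=W[222:330,188:328].reshape(-1,3);P=P[np.abs(P[:,2]-.145)<.04]
        P=P[np.abs(P[:,2]-np.median(P[:,2]))<.015]
        A=np.c_[P[:,:2],np.ones(len(P))];print("plane slope",np.linalg.lstsq(A,P[:,2],rcond=None)[0],P[:,2].mean(),P[:,0].min(),P[:,0].max())
```

```text
clock 16.3667 pos [ 525.7 -154.9  118.4] q [-2.860e-01  4.120e-01 -5.700e-02  1.108e+00 -1.000e-03 -2.750e-01] F [-0.6  0.4 -3.1] w 0.0581
shift(tool now,mm) [-65.7  -6.9 100.9] rotvec [ 0.0007 -0.0054  0.0003]
shift(in target axes) [-65.2  -6.8 101.2]
plane slope [-0.0079522   0.00070707  0.15163118] 0.14732341415294395 0.5042970685708018 0.5543395549785608
```

View pics/wrist13.png

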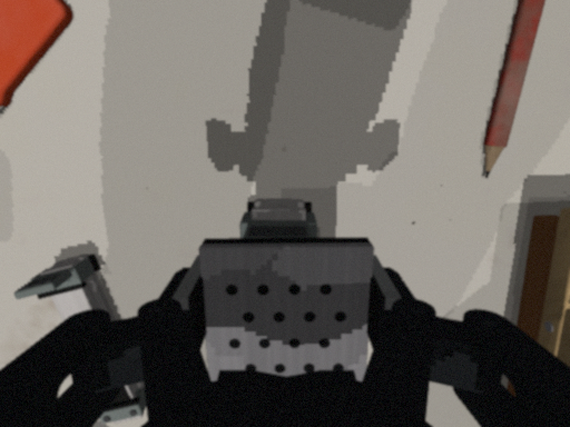

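View pics/top13.png

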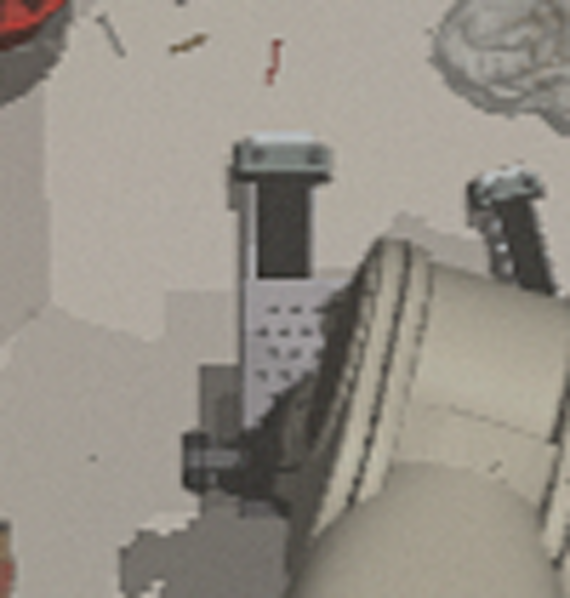

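View pics/scene13.png

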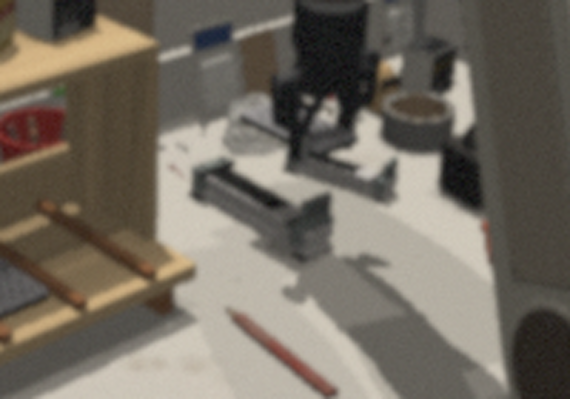

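Run:
```python
from h import *
w=np.load("pics/wrist13.npz");i=dict(mtx=w["K"],world_from_camera=w["T"])
k=512/570
p=w["p"][160:225,190:310][:,:,::-1]
cv2.imwrite("pics/c13.png",cv2.resize(p,(800,433),interpolation=cv2.INTER_CUBIC))
for u,v,z in ((248,203,.07),(312,203,.07),(203,241,.1473),(371,241,.1473)):
    print(u,v,z,np.round(px2z((u+.5)*k-.5,(v+.5)*k-.5,z,i)*1000,1))
```

```text
248 203 0.07 [ 509.6 -174.7   70. ]
312 203 0.07 [ 510.  -139.5   70. ]
203 241 0.1473 [ 502.3 -181.8  147.3]
371 241 0.1473 [ 502.9 -125.   147.3]
```

View pics/c13.png

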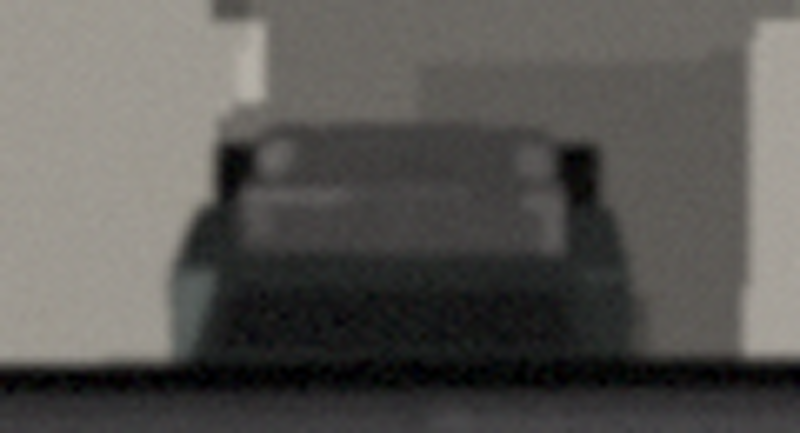

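Run:
```python
from h import *
w=np.load("pics/wrist13.npz");i=dict(mtx=w["K"],world_from_camera=w["T"])
s=120/800
for u,v,z in ((243,190,.034),(565,190,.034),(212,285,.07),(575,285,.07),(225,258,.041),(580,258,.041),(175,270,.041),(630,270,.041)):
    print(u,v,z,np.round(px2z(190+(u+.5)*s-.5,160+(v+.5)*s-.5,z,i)*1000,1))
W=cloud(w["d"],i)
for v in (186,192,197,200,204,208,210): print(v,np.round(W[v,250]*1000,1))
```

```text
243 190 0.034 [ 523.5 -176.4   34. ]
565 190 0.034 [ 523.9 -141.2   34. ]
212 285 0.07 [ 522.5 -176.    70. ]
575 285 0.07 [ 522.9 -142.1   70. ]
225 258 0.041 [ 529.1 -177.9   41. ]
580 258 0.041 [ 529.5 -139.9   41. ]
175 270 0.041 [ 530.4 -183.3   41. ]
630 270 0.041 [ 530.9 -134.5   41. ]
186 [ 523.2 -159.    30. ]
192 [ 526.2 -158.9   35.7]
197 [ 530.4 -159.    34.5]
200 [ 530.  -158.9   42.7]
204 [ 529.3 -158.6   53.6]
208 [ 529.  -158.4   62.6]
210 [ 529.4 -158.4   65.3]
```

>>> carry_out(
  plan=[
    [[-10, -2, 0, 0, -0.005, 0, 0.4], [-18, -3, 0, 0, 0, 0, 0.4], [-18, -2, 0, 0, 0, 0, 0.4], [-14, 0, 5, 0, 0, 0, 0.4], [-5, 0, 12, 0, 0, 0, 0.4], [0, 0, 16, 0, 0, 0, 0.4], [0, 0, 16, 0, 0, 0, 0.4], [0, 0, 14, 0, 0, 0, 0.4], [0, 0, 10, 0, 0, 0, 0.4], [0, 0, 0, 0, 0, 0, 0.4], [0, 0, 0, 0, 0, 0, 0.4]],
  ],
)

```text
clock: 17.43
position: [0.5914, -0.1629, 0.0451]
eef_rot: [0.005, 1.0, 0.0, -0.0]
force: [0.6, 0.2, -2.4]
width: 0.0582
```

Run:
```python
from h import *
delta([.5908,-.162,.0172],target(-.011,0))
for n in ["wrist","scene","top"]:
    i=camera_info(n);p,d=camera(n);np.savez(f"pics/{n}14.npz",p=p,d=d,K=i["mtx"],T=i["world_from_camera"])
    q={"wrist":p,"scene":p[160:260,230:370],"top":p[110:215,270:370]}[n]
    cv2.imwrite(f"pics/{n}14.png",cv2.resize(q[:,:,::-1],(570,int(570*q.shape[0]/q.shape[1])),interpolation=cv2.INTER_CUBIC))
```

```text
clock 17.4333 pos [ 591.4 -162.9   45.1] q [-2.690e-01  5.950e-01  4.100e-02  1.017e+00  1.000e-03 -2.580e-01] F [ 0.6  0.2 -2.4] w 0.0582
shift(tool now,mm) [ 0.6  0.9 27.9] rotvec [ 0.0007 -0.0002  0.0001]
shift(in target axes) [ 0.6  0.9 27.9]
```

View pics/wrist14.png

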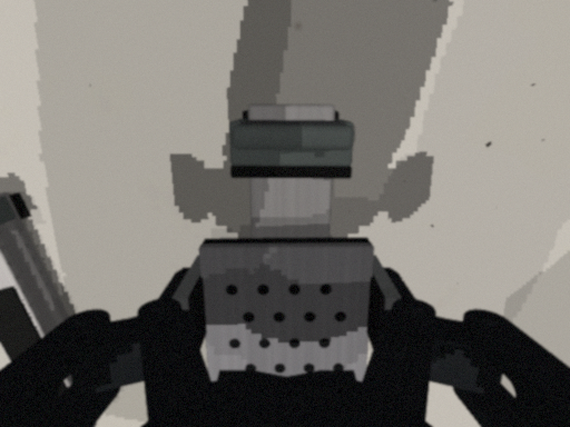

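View pics/scene14.png

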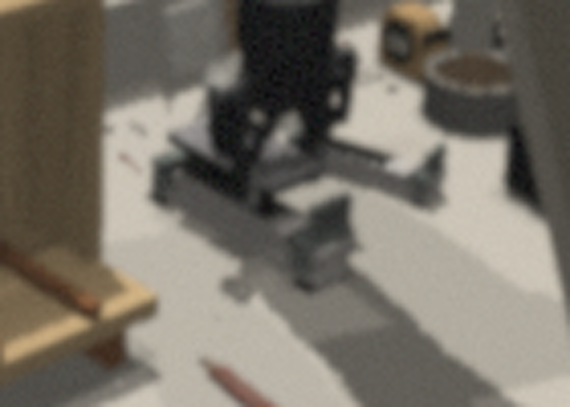

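View pics/top14.png

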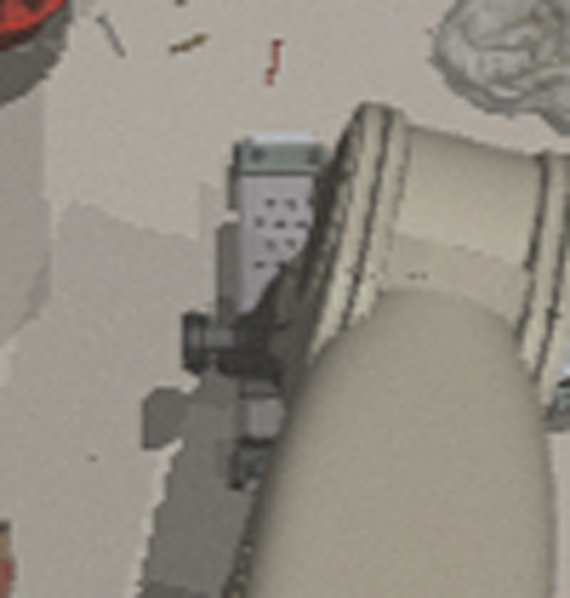

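Run:
```python
from h import *
w=np.load("pics/wrist14.npz");i=dict(mtx=w["K"],world_from_camera=w["T"])
p=w["p"][85:225,170:345][:,:,::-1]
cv2.imwrite("pics/c14.png",cv2.resize(p,(750,600),interpolation=cv2.INTER_CUBIC))
```

```text
(no output)
```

View pics/c14.png

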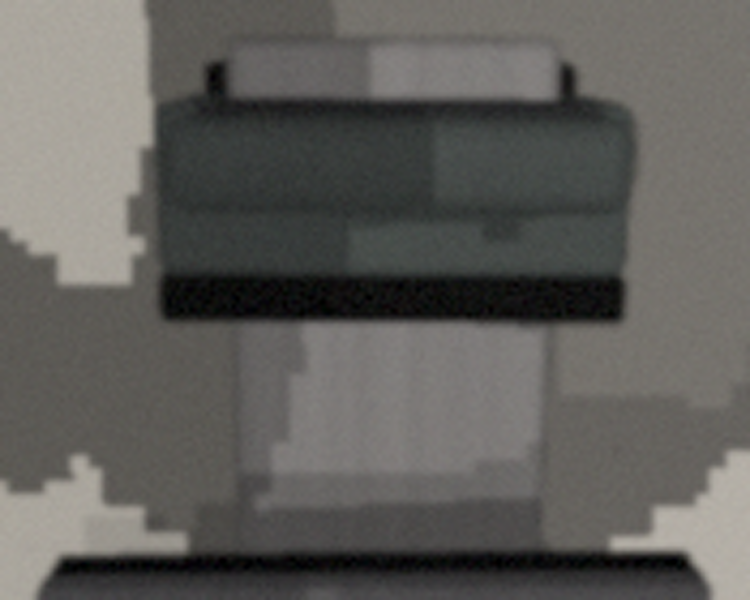

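Run:
```python
from h import *
w=np.load("pics/wrist14.npz");i=dict(mtx=w["K"],world_from_camera=w["T"])
s=175/750
for u,v,z,n in ((162,318,.041,"jawL"),(624,318,.041,"jawR"),(238,340,.034,"beam"),(550,340,.034,"beam"),(240,540,.034,"beam"),(541,540,.034,"beam"),(228,38,.034,"beamfront"),(558,40,.034,"beamfront"),(60,560,.0639,"plate bottom"),(690,560,.0639,"plbottom"),(42,585,.0739,"pl top"),(708,585,.0739,"pl top")):
    print(n,np.round(px2z(170+(u+.5)*s-.5,85+(v+.5)*s-.5,z,i)*1000,1))
```

```text
jawL [ 552.3 -184.3   41. ]
jawR [ 552.9 -134.6   41. ]
beam [ 556.3 -176.9   34. ]
beam [ 556.7 -141.6   34. ]
beam [ 580.3 -177.6   34. ]
beam [ 580.7 -142.1   34. ]
beamfront [ 523.4 -176.8   34. ]
beamfront [ 524.  -141.5   34. ]
plate bottom [ 571.2 -191.7   63.9]
plbottom [ 571.9 -131.5   63.9]
pl top [ 569.8 -191.    73.9]
pl top [ 570.4 -132.2   73.9]
```

The wrist view shows the plate's front end at (286,240) over the beam, square to it. The plate centre is 2 mm right of the beam centre, so I'll shift that and lower.

>>> carry_out(
  plan=[
    [[0, 1, 6, 0, 0, 0, 0.4], [0, 0.9, 8, 0, 0, 0, 0.4], [0, 0, 6, 0, 0, 0, 0.4], [0, 0, 4, 0, 0, 0, 0.4], [0, 0, 2, 0, 0, 0, 0.4], [0, 0, 0, 0, 0, 0, 0.4], [0, 0, 0, 0, 0, 0, 0.4]],
  ],
)

```text
clock: 18.17
position: [0.5923, -0.1612, 0.0197]
eef_rot: [0.005, 1.0, 0.0, 0.001]
force: [-0.6, 0.4, -3.2]
width: 0.0579
```

Run:
```python
from h import *
delta([.5908,-.161,.0172],target(-.011,0))
```

```text
clock 18.1667 pos [ 592.3 -161.2   19.7] q [-0.266  0.622  0.014  0.962  0.001 -0.255] F [-0.6  0.4 -3.2] w 0.0579
shift(tool now,mm) [1.5 0.1 2.5] rotvec [0.0003 0.0014 0.0001]
shift(in target axes) [1.5 0.1 2.5]
```

>>> carry_out(
  plan=[
    [[0, 0, 1, 0, 0, 0, 0.4], [0, 0, 1, 0, 0, 0, 0.4], [0, 0, 0.5, 0, 0, 0, 0.4], [0, 0, 0, 0, 0, 0, 0.4]],
  ],
)

```text
clock: 18.5
position: [0.5926, -0.1613, 0.0179]
eef_rot: [0.005, 1.0, -0.0, 0.001]
force: [0.4, 0.3, -1.7]
width: 0.0586
```

>>> carry_out(
  plan=[
    [[0, 0, 0.7, 0, 0, 0, 0.4], [0, 0, 0.5, 0, 0, 0, 0.4], [0, 0, 0, 0, 0, 0, 0.4]],
  ],
)

```text
clock: 18.75
position: [0.5927, -0.1613, 0.0179]
eef_rot: [0.005, 1.0, -0.0, 0.002]
force: [-3.4, 1.0, 6.3]
width: 0.0583
```

Run:
```python
from h import *
delta([.5908,-.161,.0172],target(-.011,0))
p,d=camera("scene"); q=p[160:260,230:370]
cv2.imwrite("pics/s15.png",cv2.resize(q[:,:,::-1],(700,500),interpolation=cv2.INTER_CUBIC))
```

```text
clock 18.75 pos [ 592.7 -161.3   17.9] q [-0.266  0.624  0.011  0.956  0.001 -0.255] F [-3.4  1.   6.3] w 0.0583
shift(tool now,mm) [1.9 0.3 0.7] rotvec [-0.0001  0.0031  0.0001]
shift(in target axes) [1.9 0.3 0.7]
```

View pics/s15.png

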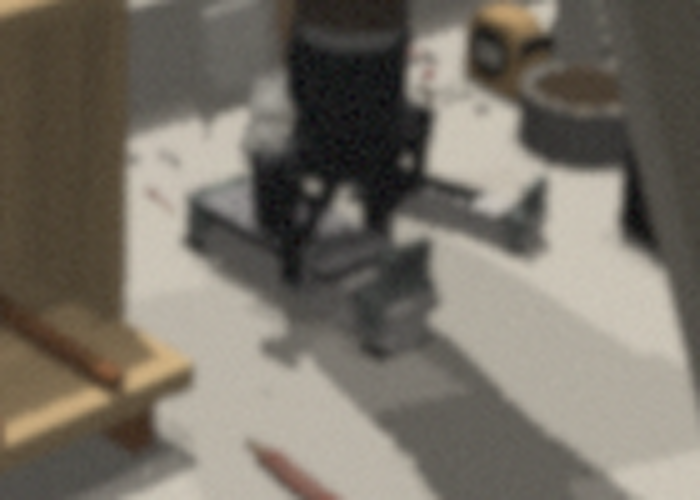

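Contact with the bed is felt (Fz +6 N). I'll release.

>>> carry_out(
  plan=[
    [[0, 0, 0, 0, 0, 0, 1], [0, 0, 0, 0, 0, 0, 1], [0, 0, 0, 0, 0, 0, 1], [0, 0, 0, 0, 0, 0, 1], [0, 0, 0, 0, 0, 0, 1], [0, 0, -5, 0, 0, 0, 1], [0, 0, -15, 0, 0, 0, 1], [0, 0, -25, 0, 0, 0, 1], [0, 0, -25, 0, 0, 0, 1], [0, 0, -20, 0, 0, 0, 1], [0, 0, 0, 0, 0, 0, 1], [0, 0, 0, 0, 0, 0, 1]],
  ],
  grip_force=40,
)

```text
clock: 19.8
position: [0.5935, -0.1615, 0.1083]
eef_rot: [0.005, 1.0, -0.0, 0.003]
force: [0.4, -0.1, -0.4]
width: 0.0852
```

Run:
```python
from h import *
delta([.50,-.159,.115],target(-.011,0))
for n in ["wrist","top"]:
    i=camera_info(n);p,d=camera(n);np.savez(f"pics/{n}16.npz",p=p,d=d,K=i["mtx"],T=i["world_from_camera"])
    q={"wrist":p,"scene":p[160:260,230:370],"top":p[110:215,270:370]}[n]
    cv2.imwrite(f"pics/{n}16.png",cv2.resize(q[:,:,::-1],(640,int(640*q.shape[0]/q.shape[1])) if n=="wrist" else (560,588),interpolation=cv2.INTER_CUBIC))
```

```text
clock 19.8 pos [ 593.5 -161.5  108.3] q [-2.660e-01  5.360e-01  1.170e-01  1.147e+00  1.000e-03 -2.550e-01] F [ 0.4 -0.1 -0.4] w 0.0852
shift(tool now,mm) [93.5  1.5 -7.3] rotvec [-0.0009  0.0058  0.0002]
shift(in target axes) [93.5  1.5 -6.7]
```

View pics/wrist16.png

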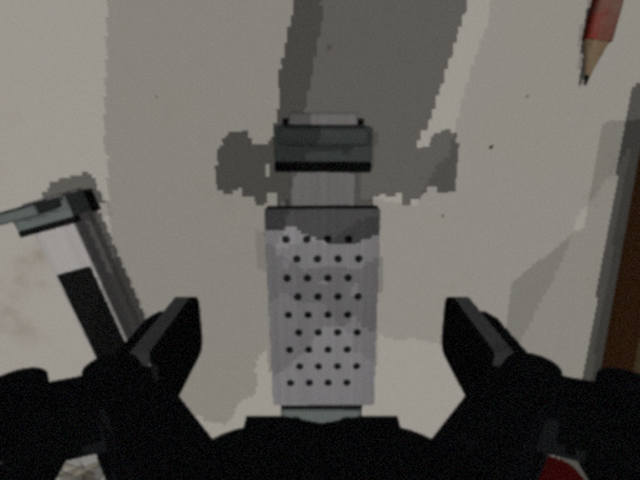

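View pics/top16.png

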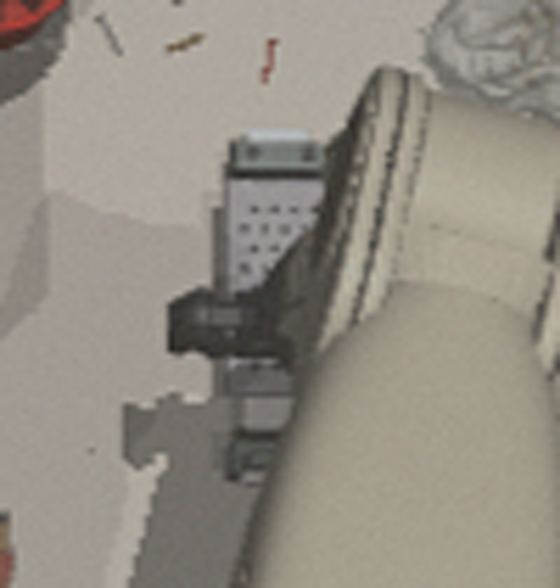

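The plate lies on the bed square and centred (plate 265–379, jaw 274–372), with its rear end close to the stop. Next I'll shut the fingers and go behind the thumb tab.

>>> carry_out(
  plan=[
    [[10, 0, -5, 0, 0, 0, 0.5], [22, 0.5, 0, 0, 0, 0, 0], [28, 0.5, 0, 0, 0, 0, 0], [24, 0.5, 0, 0, 0, 0, 0], [12, 0, 0, 0, 0, 0, 0], [2, 0, 6, 0, 0, 0, 0], [0, 0, 14, 0, 0, 0, 0], [0, 0, 18, 0, 0, 0, 0], [0, 0, 14, 0, 0, 0, 0], [0, 0, 8, 0, 0, 0, 0], [0, 0, 0, 0, 0, 0, 0], [0, 0, 0, 0, 0, 0, 0]],
  ],
)

```text
clock: 20.9
position: [0.494, -0.1585, 0.0504]
eef_rot: [0.005, 1.0, 0.0, 0.0]
force: [0.3, 0.2, -0.5]
width: 0.0002
```

Run:
```python
from h import *
delta([.518,-.159,.050],target(-.011,0))
for n in ["scene"]:
    i=camera_info(n);p,d=camera(n)
    q={"wrist":p,"scene":p[160:260,230:370],"top":p[110:215,270:370]}[n]
    cv2.imwrite(f"pics/{n}17.png",cv2.resize(q[:,:,::-1],(700,500),interpolation=cv2.INTER_CUBIC))
```

```text
clock 20.9 pos [ 494.  -158.5   50.4] q [-0.311  0.428 -0.233  0.909  0.001 -0.3  ] F [ 0.3  0.2 -0.5] w 0.0002
shift(tool now,mm) [-24.   -0.3   0.4] rotvec [0.0007 0.0003 0.0002]
shift(in target axes) [-24.   -0.3   0.4]
```

View pics/scene17.png

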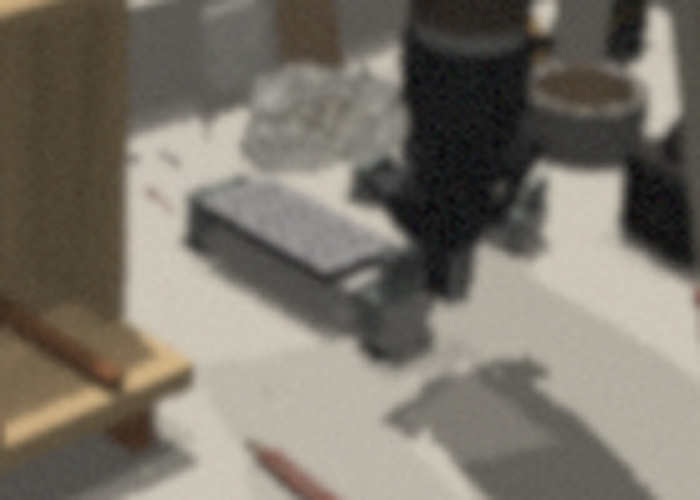

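The plate lies flat on the bed in the scene view, and the shut fingers stand just behind the tab at (430,270). I'll push along +x in stages.

>>> carry_out(
  plan=[
    [[-8, 0, 0, 0, 0, 0, 0], [-8, 0, 0, 0, 0, 0, 0], [-4, 0, 0, 0, 0, 0, 0], [-4, 0, 0, 0, 0, 0, 0], [-4, 0, 0, 0, 0, 0, 0], [-4, 0, 0, 0, 0, 0, 0], [0, 0, 0, 0, 0, 0, 0]],
  ],
)

```text
clock: 21.53
position: [0.5266, -0.159, 0.0511]
eef_rot: [0.005, 1.0, 0.0, 0.001]
force: [-2.1, -0.0, 1.3]
width: -0.0002
```

>>> carry_out(
  plan=[
    [[-3, 0, 0, 0, 0, 0, 0], [-3, 0, 0, 0, 0, 0, 0], [-2, 0, 0, 0, 0, 0, 0], [0, 0, 0, 0, 0, 0, 0]],
  ],
)

```text
clock: 21.87
position: [0.5346, -0.1591, 0.051]
eef_rot: [0.005, 1.0, 0.0, 0.001]
force: [-2.8, -1.2, 0.6]
width: -0.0001
```

>>> carry_out(
  plan=[
    [[-2, 0, 0, 0, 0, 0, 0], [-2, 0, 0, 0, 0, 0, 0], [-1, 0, 0, 0, 0, 0, 0], [0, 0, 0, 0, 0, 0, 0]],
  ],
)

```text
clock: 22.2
position: [0.5388, -0.1592, 0.051]
eef_rot: [0.006, 1.0, 0.0, 0.0]
force: [-4.5, -1.4, 2.4]
width: -0.0001
```

Run:
```python
from h import *
delta([.541,-.159,.050],target(-.011,0))
i=camera_info("wrist");p,d=camera("wrist")
cv2.imwrite("pics/w18.png",cv2.resize(p[:,:,::-1],(640,480),interpolation=cv2.INTER_CUBIC))
p,d=camera("scene");q=p[180:260,250:350]
cv2.imwrite("pics/s18.png",cv2.resize(q[:,:,::-1],(700,560),interpolation=cv2.INTER_CUBIC))
```

```text
clock 22.2 pos [ 538.8 -159.2   51. ] q [-0.287  0.5   -0.111  0.96   0.    -0.276] F [-4.5 -1.4  2.4] w -0.0001
shift(tool now,mm) [-2.2  0.2  1. ] rotvec [ 0.0001  0.0004 -0.0001]
shift(in target axes) [-2.2  0.2  1. ]
```

View pics/s18.png

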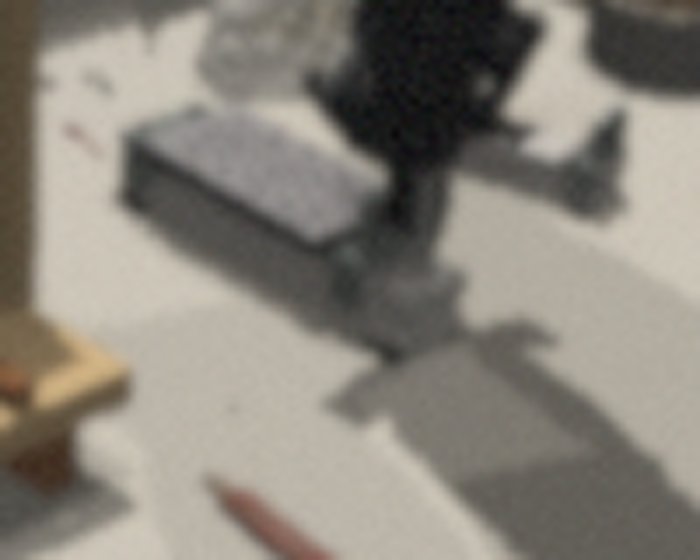

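The jaw has met the plate and the force is rising gently. I'll go on in 1 mm steps until it rises sharply.

>>> carry_out(
  plan=[
    [[-1, 0, 0, 0, 0, 0, 0], [-1, 0, 0, 0, 0, 0, 0], [0, 0, 0, 0, 0, 0, 0]],
  ],
)

```text
clock: 22.55
position: [0.5394, -0.1592, 0.051]
eef_rot: [0.006, 1.0, 0.0, -0.001]
force: [-8.2, -0.9, 5.1]
width: -0.0001
```

>>> carry_out(
  plan=[
    [[-1, 0, 0, 0, 0, 0, 0], [-1, 0, 0, 0, 0, 0, 0], [0, 0, 0, 0, 0, 0, 0]],
  ],
)

```text
clock: 22.8
position: [0.5394, -0.1592, 0.051]
eef_rot: [0.006, 1.0, -0.0, -0.003]
force: [-12.9, -1.5, 8.9]
width: -0.0
```

The jaw now stands hard (position unchanged, force rising to 13 N). One more mm, then back off and check.

>>> carry_out(
  plan=[
    [[-1.5, 0, 0, 0, 0, 0, 0], [0, 0, 0, 0, 0, 0, 0], [0, 0, 0, 0, 0, 0, 0], [6, 0, 0, 0, 0, 0, 0], [10, 0, 0, 0, 0, 0, 0], [15, 0, 0, 0, 0, 0, 0], [10, 0, -15, 0, 0, 0, 0], [10, 0, -25, 0, 0, 0, 0], [0, 0, -30, 0, 0, 0, 0], [0, 0, -15, 0, 0, 0, 0], [0, 0, 0, 0, 0, 0, 0], [0, 0, 0, 0, 0, 0, 0]],
  ],
)

```text
clock: 23.8
position: [0.4959, -0.1588, 0.1376]
eef_rot: [0.005, 1.0, -0.0, 0.004]
force: [0.1, 0.5, -0.1]
width: -0.0001
```

Run:
```python
from h import *
delta([.541,-.159,.050],target(-.011,0))
for n in ["top","scene"]:
    i=camera_info(n);p,d=camera(n);np.savez(f"pics/{n}19.npz",p=p,d=d,K=i["mtx"],T=i["world_from_camera"])
t=np.load("pics/top19.npz")["p"][:,:,::-1];s=np.load("pics/scene19.npz")["p"][:,:,::-1]
o=np.zeros((600,800,3),np.uint8);o[:592,:320]=cv2.resize(t[128:202,300:340],(320,592),interpolation=cv2.INTER_CUBIC)
o[:325,330:]=cv2.resize(s[190:235,260:325],(470,325),interpolation=cv2.INTER_CUBIC)
cv2.imwrite("pics/v19.png",o); cv2.imwrite("pics/t19.png",cv2.resize(t,(800,600)))
```

```text
clock 23.8 pos [ 495.9 -158.8  137.6] q [-0.311  0.335 -0.118  1.111  0.002 -0.3  ] F [ 0.1  0.5 -0.1] w -0.0001
shift(tool now,mm) [-44.4   0.3  87.9] rotvec [-0.0005  0.0076  0.0006]
shift(in target axes) [-45.1   0.3  87.6]
```

View pics/v19.png

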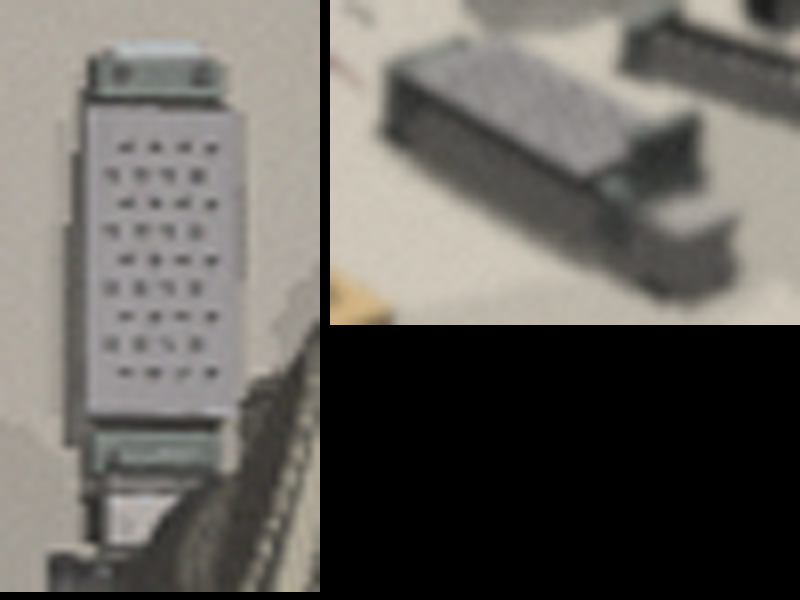

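View pics/t19.png

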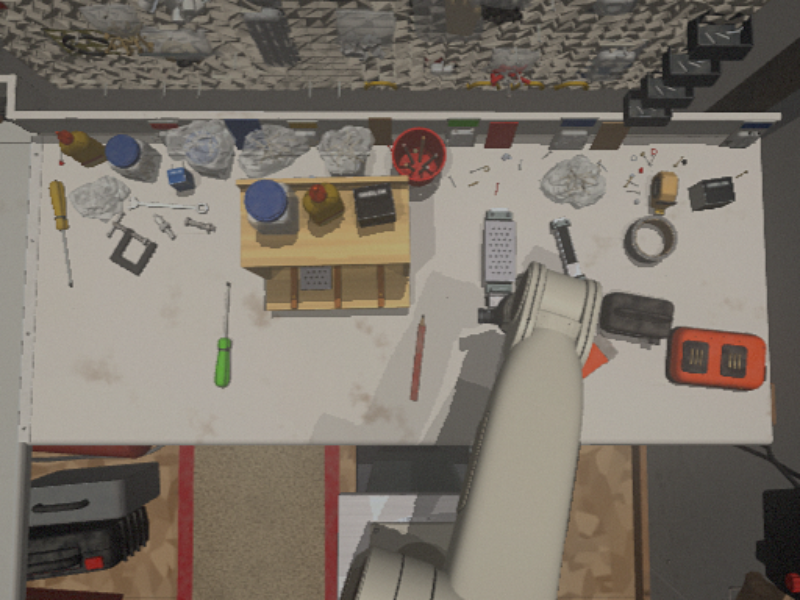

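Run:
```python
from h import *
w=np.load("pics/top19.npz");i=dict(mtx=w["K"],world_from_camera=w["T"])
def f(u,v,z,n): print(n,np.round(px2z(300+(u+.5)/8-.5,128+(v+.5)/8-.5,z,i)*1000,1))
for a in ((88,106,.046,"RL"),(243,106,.046,"RR"),(86,415,.046,"FL"),(237,415,.046,"FR"),(110,450,.07,"tab top"),(220,465,.07,"tab outer")): f(*a)
W=cloud(w["d"],i);P=W[128:202,300:340].reshape(-1,3)
q=P[(P[:,0]>.585)&(P[:,0]<.685)&(P[:,2]>.038)&(P[:,2]<.056)&(P[:,1]>-.188)&(P[:,1]<-.137)];A=np.c_[q[:,:2],np.ones(len(q))]
print("slope",np.linalg.lstsq(A,q[:,2],rcond=None)[0],q[:,2].mean(),len(q))
q=P[(P[:,2]>.058)&(P[:,2]<.08)&(P[:,0]>.545)];print("tab",len(q),np.round(q.min(0)*1e3,1),np.round(q.max(0)*1e3,1))
```

```text
RL [ 695.1 -135.2   46. ]
RR [ 695.2 -195.5   46. ]
FL [ 574.4 -133.4   46. ]
FR [ 574.4 -191.7   46. ]
tab top [ 558.7 -139.4   70. ]
tab outer [ 553.1 -181.1   70. ]
slope [ 0.00242576 -0.01445306  0.04324081] 0.047129360358992844 516
tab 42 [ 551.6 -181.4   59.1] [ 558.7 -141.7   76.1]
```

```bash
python3 -c "
from cell import *
print(finish_job())"
```

```text
the job is handed in; nothing more can be done
None
```

The long plate is clamped in the holder and the job is handed in. My final checks fit every end condition, though no verdict was reported.

**What I did:**
- **Pull-out:** I hooked the rear end of the plate (right lane) under the shelf and drew it out to about 41 mm overhang.
- **Pinch and lift:** The first pinch settled about 10 mm too high and 6 mm too far in, so I opened and re-seated it lower. I then lifted the plate level.
- **Placing:** I laid it rough face up on the larger (200 mm) holder's bed and let go.
- **Clamping:** I pushed the jaw by its tab until it stopped moving and the force rose to about 13 N, then one more mm. After that I drew the arm clear.

**Last checks, from the top camera:**

| Check | Measured |
|---|---|
| Plate extent along the holder | x = 574 to 695 mm (stop face at about 695 mm) |
| Offset across the bed | within about 1 mm |
| Out of square | about 0.01 rad |
| Plate top height | 47 mm, flat (slope no more than 0.015) |
| Jaw, from tab travel of about 22–23 mm | about 0.025–0.026 |

- **Bystanders:** The short plate, screwdriver and pencil look unmoved in the last top picture. The arm partly hid the scraper, but I never moved near it.
- **Disagreement:** The wrist and top cameras differed by 2 to 3 mm across the holder. I centred the plate on the beam within the wrist picture, and the top view afterwards agreed.

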